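Release the latched filter tray with the release pin

ROBOT

A 6-joint arm with a two-finger parallel gripper is mounted at the origin on the work surface. World frame = base frame: x ahead of the robot, y to its left, z up, the work surface at z = 0. Lengths are in m, angles in rad, forces in N, time in s.
With the tool pointing down it reaches from about 0.25 to 0.775 m from the base axis. Payload 4 kg.
Tool frame: the origin (TCP) lies between the finger pads; the fingertips stand 14 mm ahead of it and the grasp point (between the pads) lies 5 mm behind it (robot.tips_ahead is the distance from the TCP to the fingertips, in m); z points along the fingers, y is the direction in which the jaws open and shut (so a half turn about z gives the same grasp; the last joint's range is limited). The gripper opens to 94 mm and grips with 3 to 60 N. Pads are 16 mm wide; open, the fingers measure 119 mm over their backs; the gripper's body (75 mm by 177 mm) begins 78 mm behind the grasp point.
Start: joints at [-1.29, 0.087, 1.371, -0, 1.684, -0.103], TCP at [0.206, -0.51, 0.191] pointing down, gripper open.
Joint ranges: [-3.1, 3.1], [-0.76, 2.03], [0.27, 2.55], [-1.08, 4.22], [0.17, 2.65], [-2.57, 2.57]. Speed limits (rad/s): [2.79, 2.79, 3.14, 3.14, 3.14, 3.14].

INTERFACE

Orientations are given as [roll, pitch, yaw] about the fixed x, y, z axes, in that order (R = Rz(yaw) Ry(pitch) Rx(roll)).
In Python, from bench import robot, optics, job gives the robot as it stands.
- The arm moves only by the tool apply_moves, never from a script. Its argument "moves" is a list of rows, each a list of 3 entries, a list of its own where there are three numbers: the shift along the tool's x, y, z in cm, then the turn, a rotation vector about the tool's x, y, z in rad, then the opening, from 0 (shut) to 1 (fully open). In form: [[[tx, ty, tz], [rx, ry, rz], grip], ...]. A call has exactly 10 rows; each row is the pose to reach, as a shift and turn from the pose commanded when the call began, along the tool's axes at that moment; what a row does not reach only later rows make up. A row lasts 1/12 s, in which the tool goes at most 41.7 mm and 7.16 degrees, less where a joint would pass 70% of its speed; a pose out of reach is approached as far as the arm can. A call with a gripper value outside its range is refused whole. The fingers move at their own pace and stop on an object; the grip force is fixed at half the most. Time passes only in rows, so rows that repeat a pose let the fingers close, or fill a call up. It gives the time, the measured TCP pose, the force and the opening at its end, in the units of the state.
- robot.get_obs(): the state, without advancing time (a new reading comes with each control period).
- optics.snapshot(name): name is "scene" or "top"; returns the picture (400x640x3 uint8, red, green, blue); there is no depth.
- optics.get_calibration(name): a dict with "fx", "fy", "cx", "cy" (pixels), "rvec" (rotation vector, rad) and "tvec" (3), from world to camera coordinates, as OpenCV has them. Camera axes: x right, y down, z forward; pixel columns grow to the right and rows downward; lengths in m; the calibration is good to about 2 mm. A picture is of the moment at which its call begins. get_calibration takes no time and is no camera call.
- job.close_job(): hands the job in, once; it reports no verdict.
The state is a dict: "time": time; "joint_positions": joint angles; "qvel": joint speeds; "joint_torque": joint torques, N m; "tool_pos": TCP position; "ee_rot": TCP orientation; "wrist_force": force on the tool from outside, world axes, zero at the start; "wrist_torque": the same for the moment, N m; "width": finger opening in m.
Only numpy, scipy, OpenCV 4.12 (cv2) and the standard library are available. Lean on these libraries where they do the work, as an engineer would, in place of code of your own. Each camera call takes 0.05 s, during which the arm holds its last target.

TASK

The filter tray of the blue service unit is latched shut. Take the orange-handled release pin from its stand, reach through the small red-ringed hole in the unit's top and, by feel, push the hidden catch down gently until the tray pops out - never bear on the unit with the pin harder than about 20 N. Then put the pin back fully home in its stand and pull the tray right out to its stop, leaving the other things on the bench where they are.

Things in the scene. Friction and masses are not known exactly. Their poses are not given: they have to be found in the camera images.
- unit: blue bench-top service unit with white top, fixed to the bench, 260 (x) x 240 (y) x 120 mm high; a console at the rear of the top (x +45 to +120 mm) rises 42 mm more. Origin: centre of the underside; its front (tray) faces its -x; z up. Hidden under the hole is the catch's sprung pad: it gives from 4 N, plus 0.8 N per mm; the tray lets go 5 mm down (8 to 12 N); hard stop at 7 mm.
- release_hole (a point): centre of the mouth of the vertical access hole, ringed with red marks, in the unit's flat top (120 mm above the bench; x -70, y +55 mm in the unit's frame, same axes). 9 mm diameter through a 6 mm sheet. The hidden catch pad below is flat, 22 mm in diameter, centred under the hole; its top rests 16 to 38 mm below the mouth, different each time and not measurable beforehand.
- tray (a joint): how far the grey-fronted tray is out of the unit, m: 0 latched shut, 0.08 fully out at its stop; it slides along the unit's -x. When tripped, an ejector spring pops it out about 0.018 to 0.025 and it stays there; then it is pulled against 1.5 N friction and 12 N per m/s damping and stays where left. While latched it cannot be pulled.
- tray_handle (a point): middle of the tray's steel bar handle: bar 10 mm in diameter along the unit's y, 70 mm clear between its two posts; its centre is 92 mm above the bench (28 mm below the unit's top) and 42 mm in front of the tray's face, so it can be pinched or hooked from above. Moves with the tray; axes as the unit's.
- pin: release pin, about 60 g: steel shaft 6 mm in diameter, 60 mm long, tapered end; then a collar 24 mm in diameter, 4 mm thick; then an orange round handle 16 mm in diameter, 56 mm long (120 mm in all). Origin: centre of the tip; z runs up to the handle. Starts upright in the stand, collar on the stand's top, handle 70 to 126 mm above the bench.
- stand: fixed black stand block, 56 x 56 x 66 mm high on a 64 mm square foot, with a vertical 10 mm hole 62 mm deep in the middle of its top for the pin. Origin: centre of the underside; z up. Pin fully home: its collar rests on the stand's top, tip 6 mm above the bench.
- jar: bystander: green round jar with black lid, 60 mm dia, 62 mm tall; loose, leave it alone. Origin: centre of its underside.
- filter_spare: bystander: spare blue filter cassette lying flat, 120 x 130 x 14 mm; loose, leave it alone. Origin: centre of its underside.
- screwdriver: bystander: screwdriver lying flat; loose, leave it alone. Origin: centre of its underside.
- wrench: bystander: steel wrench lying flat; loose, leave it alone. Origin: centre of its underside.
- oil: bystander: yellow bottle, 68 mm dia, 160 mm tall; loose, leave it alone. Origin: centre of its underside.
- coupler: bystander: brass coupler standing upright, 32 mm dia, 45 mm tall; loose, leave it alone. Origin: centre of its underside.
- socket: bystander: steel socket standing upright, 26 mm dia, 32 mm tall; loose, leave it alone. Origin: centre of its underside.
Not all that is in view belongs to the job. There is more than one size of the pin; the one meant has the size given above.

How it is judged:
By the outcome, as a careful person would: the job done as asked, in the order asked, and still so for the second after the job is handed in, with the robot touching nothing.
It also fails if it takes over 67 s, if anything falls off the work surface, if the arm or the gripper's body presses on something with over 40 N, if the wrist force passes 120 N, or if a joint passes its speed limit or range.

## Working session

There is one attempt and no reset: what is moved stays moved. The work goes in short steps, Python scripts to look and compute and a tool call to move; the robot and the scene stay as the last step left them, time stands still between calls to the robot, and variables do not carry over. Pictures are saved under pics/ and viewed, and the job is handed in when it is done.

Besides the shell and the picture viewer there is one more tool, called after ">>>" as name([rows], argument=value, ...), one row to a line, values as JSON. apply_moves: Moves the arm, as the interface text tells. Its arguments: {"type":"object","properties":{"moves":{"type":"array"}},"required":["moves"]}

```bash
ls; mkdir -p pics; python3 - <<'E'
from bench import robot, optics, job
import cv2
for n in ("scene","top"):
    im=optics.snapshot(n); cv2.imwrite(f"pics/{n}0.png",im[:,:,::-1]); print(n,optics.get_calibration(n))
print(robot.get_obs())
E
```

```text
pics
scene {'fx': 421.7557550761044, 'fy': 421.7557550761044, 'cx': 323.5547421613301, 'cy': 200.09655342965323, 'rvec': array([ 1.10735244,  2.35049442, -1.00188061]), 'tvec': array([ 0.34490606, -0.20362147,  1.61662678])}
top {'fx': 494.7058818706498, 'fy': 494.7058818706498, 'cx': 321.47896875563276, 'cy': 196.74245552622912, 'rvec': array([ 2.15464495, -2.10421281,  0.15846123]), 'tvec': array([0.00542715, 0.56809835, 1.67249178])}
{'time': 0.1, 'joint_positions': array([-1.29006763e+00,  8.79358026e-02,  1.37213625e+00,  9.63879398e-06,
        1.68360510e+00, -1.03104025e-01]), 'qvel': array([ 0.00077221, -0.00285117, -0.00324276, -0.00040012,  0.00106079,
       -0.00093894]), 'joint_torque': array([ 1.19427310e-03, -3.41248941e+01, -3.03302228e+01,  7.19597214e-02,
        3.03788879e-02, -1.02009324e-04]), 'tool_pos': array([ 0.20580919, -0.50946053,  0.18987456]), 'ee_rot': array([-3.13952021e+00, -2.24068548e-04,  3.83833568e-01]), 'wrist_force': array([-0.55865742,  0.61617043,  0.1707488 ]), 'wrist_torque': array([ 0.019851  ,  0.03941267, -0.03646672]), 'width': 0.09384431556647908}
```

View pics/scene0.png

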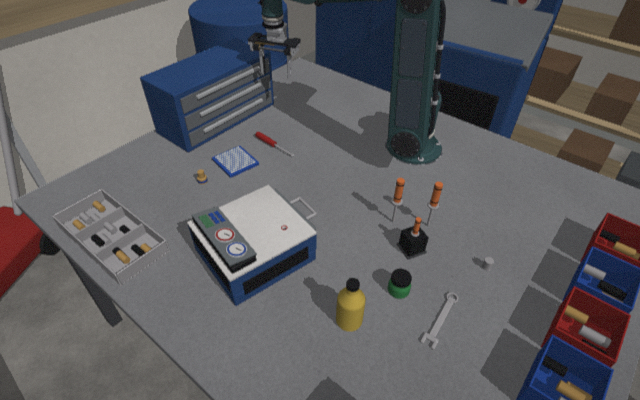

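View pics/top0.png

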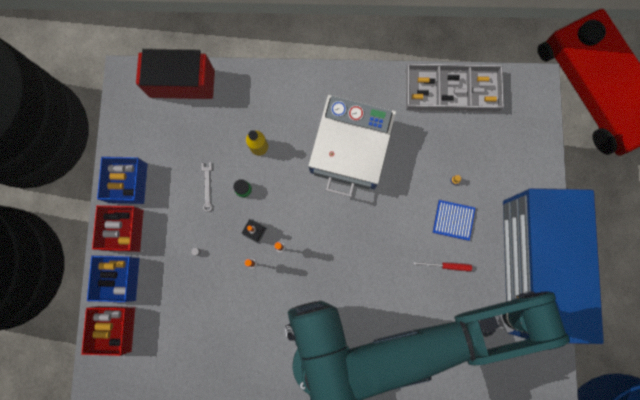

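```bash
python3 - <<'E'
import cv2,numpy as np
s=cv2.imread("pics/scene0.png");t=cv2.imread("pics/top0.png")
a=cv2.resize(s[170:270,370:470],(600,600),interpolation=cv2.INTER_CUBIC)
cv2.imwrite("pics/c1.png",a)
cv2.imwrite("pics/c2.png",cv2.resize(s[170:300,180:325],None,fx=5,fy=4.6,interpolation=cv2.INTER_CUBIC))
cv2.imwrite("pics/c2.png",cv2.resize(s[180:300,180:325],None,fx=5,fy=5,interpolation=cv2.INTER_CUBIC))
cv2.imwrite("pics/c3.png",cv2.resize(t[85:205,300:400],None,fx=5,fy=5,interpolation=cv2.INTER_CUBIC))
cv2.imwrite("pics/c4.png",cv2.resize(t[210:280,230:310],None,fx=8,fy=8,interpolation=cv2.INTER_CUBIC))
E
```

```text
(no output)
```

View pics/c1.png

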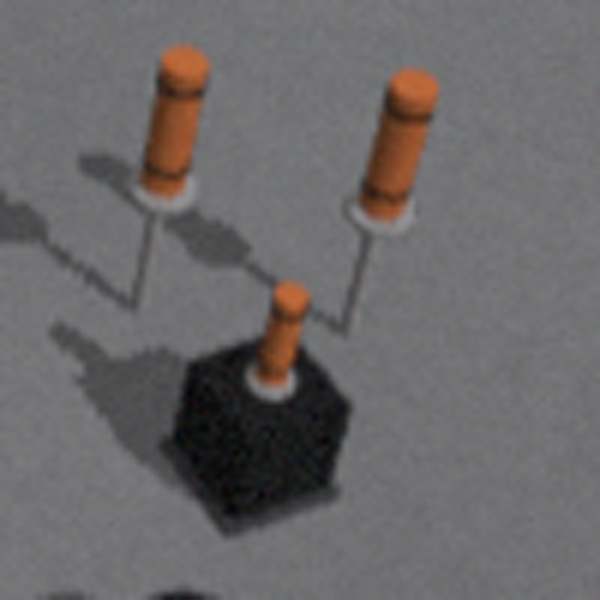

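View pics/c2.png

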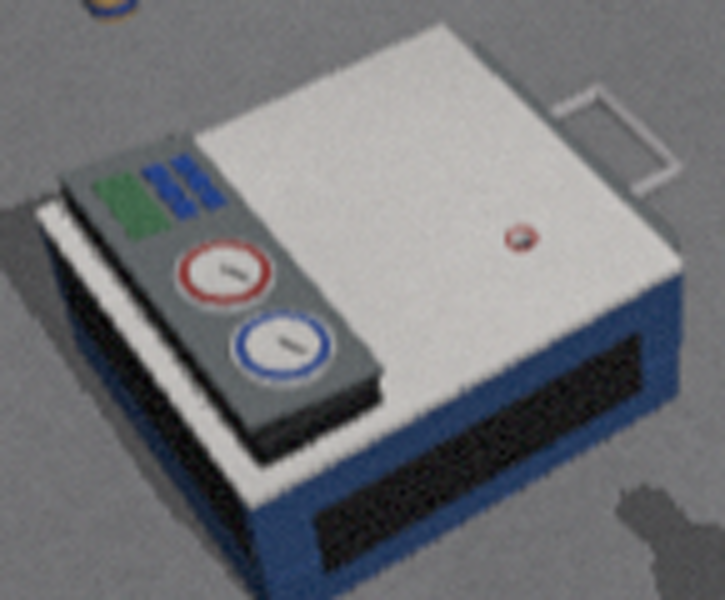

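View pics/c3.png

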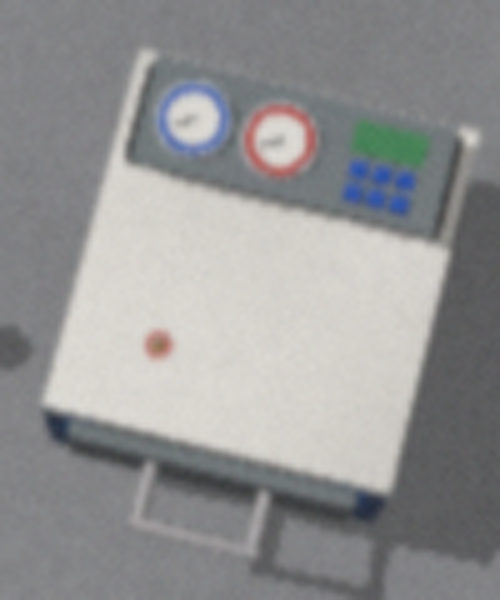

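View pics/c4.png

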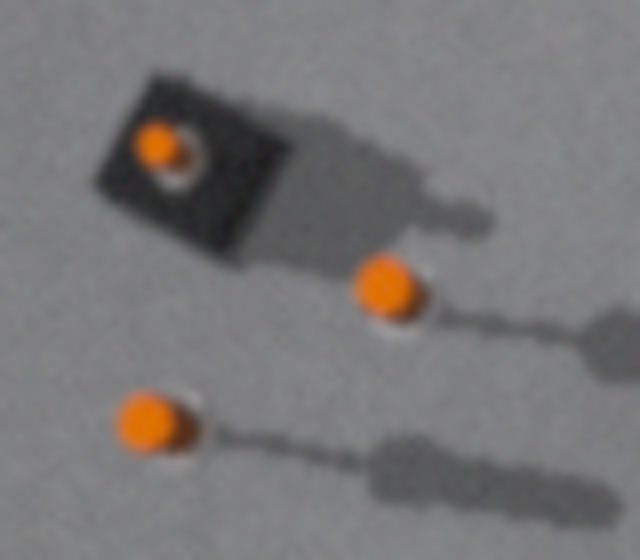

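```bash
cat > h.py <<'E'
import numpy as np,cv2
from bench import robot, optics, job
from scipy.optimize import least_squares
C={n:optics.get_calibration(n) for n in("scene","top")}
def K(c): return np.array([[c['fx'],0,c['cx']],[0,c['fy'],c['cy']],[0,0,1.]])
def proj(n,P):
    c=C[n]; return cv2.projectPoints(np.atleast_2d(np.asarray(P,float)),c['rvec'],c['tvec'],K(c),None)[0][:,0]
def atz(n,uv,z):
    c=C[n];R=cv2.Rodrigues(c['rvec'])[0];o=-R.T@c['tvec'];d=R.T@np.linalg.inv(K(c))@np.array([uv[0],uv[1],1.]);return o+d*(z-o[2])/d[2]
def tri(us,ut):
    A=[]
    for n,uv in(("scene",us),("top",ut)):
        c=C[n];P=K(c)@np.c_[cv2.Rodrigues(c['rvec'])[0],c['tvec']]
        A+= [uv[0]*P[2]-P[0],uv[1]*P[2]-P[1]]
    v=np.linalg.svd(np.array(A))[2][-1];return v[:3]/v[3]
def crop(u,s,o): return (np.array(u)+.5)/s-.5+np.array(o)
E
python3 - <<'E'
from h import *
np.set_printoptions(precision=4,suppress=True)
s=lambda *u:crop(u,5,(180,180)); t=lambda *u:crop(u,5,(300,85))
pts=[([-.13,.12,.12],s(682,268),t(45,405)),([-.13,-.12,.12],s(442,25),t(388,492)),([.13,.12,.12],s(255,505),t(147,52)),([.13,-.12,.12],s(42,213),t(474,130)),([-.07,.055,.12],s(521,238),t(158,344))]
P=np.array([p[0] for p in pts])
def w(q): 
    c,n=np.cos(q[2]),np.sin(q[2]);return np.c_[q[0]+c*P[:,0]-n*P[:,1],q[1]+n*P[:,0]+c*P[:,1],P[:,2]]
for views in (("scene",1),),(("top",2),),(("scene",1),("top",2)):
    f=lambda q:np.concatenate([(proj(n,w(q))-np.array([p[i] for p in pts])).ravel() for n,i in views])
    r=least_squares(f,[.8,0,0]);print(views,r.x,w(r.x)[-1],'\n',r.fun.reshape(-1,2).round(2).tolist())
    q=r.x
print('hole tri',tri(pts[4][1],pts[4][2]),[atz('scene',pts[4][1],.12),atz('top',pts[4][2],.12)])
print('handle',[tri(s(600,90),t(255,552)),tri(s(680,168),t(137,522))])
ps=lambda *u:crop(u,6,(370,170)); pt=lambda *u:crop(u,8,(230,210))
print('pin top',tri(ps(291,294),pt(157,144)),atz('scene',ps(291,294),.126),atz('top',pt(157,144),.126))
print('collar',tri(ps(272,380),pt(175,158)),atz('scene',ps(272,380),.07),atz('top',pt(175,158),.07))
for a,b in (((184,62),(384,286)),((413,88),(150,422))): print('decoy tops',tri(ps(*a),pt(*b)))
# red centroid
for n,x0,y0 in (("scene",270,215),("top",320,145)):
    im=cv2.imread(f"pics/{n}0.png").astype(float)[y0:y0+22,x0:x0+24]
    wt=np.clip(im[:,:,2]-im[:,:,1]-25,0,None);yy,xx=np.mgrid[y0:y0+22,x0:x0+24]
    u=((wt*xx).sum()/wt.sum(),(wt*yy).sum()/wt.sum());print(n,u,atz(n,u,.12))
for nm,uv in dict(jar=(242,188),oil=(257,142)).items(): print(nm,atz('top',uv,.06))
E
```

```text
(('scene', 1),) [ 0.7607 -0.0793 -0.2291] [ 0.705  -0.0099  0.12  ] 
 [[0.78, -1.0], [0.41, -0.02], [-0.64, -0.0], [-1.08, 0.09], [0.64, 0.57]]
(('top', 2),) [ 0.7596 -0.0816 -0.2322] [ 0.7041 -0.0119  0.12  ] 
 [[-0.47, 0.01], [0.43, 0.27], [-1.36, -0.79], [1.24, 0.31], [0.14, 0.13]]
(('scene', 1), ('top', 2)) [ 0.7601 -0.0805 -0.2304] [ 0.7045 -0.0109  0.12  ] 
 [[0.6, -1.28], [0.36, -0.28], [-0.84, -0.43], [-1.12, -0.29], [0.49, 0.27], [-0.74, -0.05], [0.19, 0.08], [-1.76, -0.89], [0.87, 0.09], [-0.16, 0.02]]
hole tri [ 0.7047 -0.0118  0.1205] [array([ 0.7046, -0.0126,  0.12  ]), array([ 0.7046, -0.0115,  0.12  ])]
handle [array([ 0.5679, -0.0793,  0.0919]), array([0.5872, 0.0004, 0.0918])]
pin top [0.447  0.2521 0.1259] [0.4474 0.2517 0.126 ] [0.4468 0.2524 0.126 ]
collar [0.4469 0.2533 0.0681] [0.449  0.2534 0.07  ] [0.4465 0.2535 0.07  ]
decoy tops [0.3883 0.1516 0.1718]
decoy tops [0.3323 0.2429 0.1698]
scene (np.float64(283.9871794871795), np.float64(227.17094017094018)) [ 0.7042 -0.0123  0.12  ]
top (np.float64(331.32189973614777), np.float64(153.50395778364117)) [ 0.7042 -0.0119  0.12  ]
jar [0.5901 0.2947 0.06  ]
oil [0.7556 0.2502 0.06  ]
```

```bash
cat >> h.py <<'E'
from scipy.spatial.transform import Rotation as Ro
def obs(): return robot.get_obs()
def show():
    o=obs();print('t',round(o['time'],2),'p',(o['tool_pos']*1e3).round(1),'rpy',o['ee_rot'].round(4),'F',o['wrist_force'].round(2),'w',round(o['width']*1e3,1),'q',o['joint_positions'].round(2))
def go(p,yaw=None):
    o=obs();R=Ro.from_euler('xyz',o['ee_rot']);d=R.inv().apply(np.array(p)-o['tool_pos'])*100
    y=o['ee_rot'][2] if yaw is None else yaw
    r=(R.inv()*Ro.from_euler('xyz',[np.pi,0,y])).as_rotvec()
    print('shift cm',d.round(3),'turn',r.round(4))
E
python3 - <<'E'
from h import *
show();go([.447,.2525,.25],.384)
E
```

```text
t 0.1 p [ 205.8 -509.5  189.9] rpy [-3.1395e+00 -2.0000e-04  3.8380e-01] F [-0.56  0.62  0.17] w 93.8 q [-1.29  0.09  1.37  0.    1.68 -0.1 ]
shift cm [ 50.899 -61.632  -5.873] turn [-0.0021 -0.0002 -0.0002]
```

Candidates for the pin are the orange-handled ones at scene (399,190), (437,192) and (417,228). The first two stand free with tops at about 171 mm, so they are oversize. The one at (417,228) is in the black stand with its top at 126 mm, which matches the description (crop c1 confirms it), so I choose that one.

>>> apply_moves([
  [[0,0,-4],[0,0,0],1],
  [[4,-4,-6],[0,0,0],1],
  [[50.9,-61.6,-6],[0,0,0],1],
  [[50.9,-61.6,-6],[0,0,0],1],
  [[50.9,-61.6,-6],[0,0,0],1],
  [[50.9,-61.6,-6],[0,0,0],1],
  [[50.9,-61.6,-6],[0,0,0],1],
  [[50.9,-61.6,-6],[0,0,0],1],
  [[50.9,-61.6,-6],[0,0,0],1],
  [[50.9,-61.6,-6],[0,0,0],1],
])

```text
time: 0.93
tool_pos: [0.3202, -0.1536, 0.2472]
ee_rot: [3.142, -0.0, 0.383]
wrist_force: [0.7, 0.2, 0.3]
width: 0.0938
```

```bash
python3 - <<'E'
from h import *
show();go([.447,.2525,.25],.384)
E
```

```text
t 0.93 p [ 320.2 -153.6  247.2] rpy [ 3.1416e+00 -2.0000e-04  3.8280e-01] F [0.73 0.23 0.31] w 93.8 q [-0.61 -0.36  1.65  0.    1.85  0.58]
shift cm [ 26.933 -32.933  -0.273] turn [ 0.     -0.0002 -0.0012]
```

>>> apply_moves([
  [[25,-31,0],[0,0,0],1],
  [[25,-31,0],[0,0,0],1],
  [[25,-31,0],[0,0,0],1],
  [[25,-31,0],[0,0,0],1],
  [[25,-31,0],[0,0,0],1],
  [[25,-31,0],[0,0,0],1],
  [[25,-31,0],[0,0,0],1],
  [[25,-31,0],[0,0,0],1],
  [[25,-31,0],[0,0,0],1],
  [[25,-31,0],[0,0,0],1],
])

```text
time: 1.77
tool_pos: [0.436, 0.2293, 0.2463]
ee_rot: [-3.14, 0.001, 0.387]
wrist_force: [0.2, -0.2, 0.4]
width: 0.0939
```

```bash
python3 - <<'E'
from h import *
show();go([.447,.2525,.25],.384)
E
```

```text
t 1.77 p [436.  229.3 246.3] rpy [-3.1404e+00  1.3000e-03  3.8740e-01] F [ 0.17 -0.16  0.38] w 93.9 q [ 0.37 -0.04  1.4   0.    1.79  1.55]
shift cm [ 1.897 -1.735 -0.373] turn [-0.0012  0.0013  0.0034]
```

>>> apply_moves([
  [[1.5,-1.5,-0.3],[0,0,0],1],
  [[1.5,-1.5,-0.3],[0,0,0],1],
  [[1.5,-1.5,-0.3],[0,0,0],1],
  [[1.5,-1.5,-0.3],[0,0,0],1],
  [[1.5,-1.5,-0.3],[0,0,0],1],
  [[1.5,-1.5,-0.3],[0,0,0],1],
  [[1.5,-1.5,-0.3],[0,0,0],1],
  [[1.5,-1.5,-0.3],[0,0,0],1],
  [[1.5,-1.5,-0.3],[0,0,0],1],
  [[1.5,-1.5,-0.3],[0,0,0],1],
])

```text
time: 2.6
tool_pos: [0.4444, 0.2447, 0.2507]
ee_rot: [3.141, -0.0, 0.383]
wrist_force: [-0.8, 0.6, -0.6]
width: 0.0941
```

```bash
python3 - <<'E'
from h import *
show();go([.447,.2525,.105],.384)
im=optics.snapshot("scene");cv2.imwrite("pics/s1.png",cv2.resize(im[100:260,340:500,::-1],(600,600),interpolation=cv2.INTER_CUBIC))
E
```

```text
t 2.6 p [444.4 244.7 250.7] rpy [ 3.1415e+00 -3.0000e-04  3.8330e-01] F [-0.81  0.62 -0.56] w 94.1 q [ 0.39 -0.01  1.36 -0.    1.8   1.58]
shift cm [ 0.524 -0.63  14.566] turn [ 0.0001 -0.0003 -0.0007]
```

View pics/s1.png

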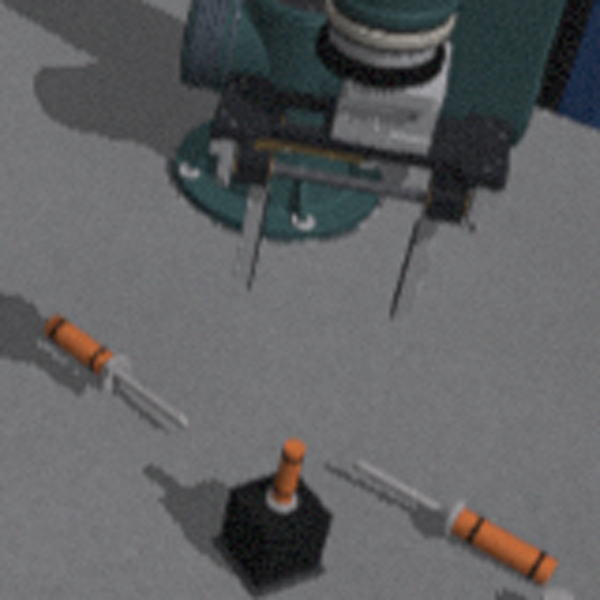

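```bash
python3 - <<'E'
from h import *
print(proj("scene",[.4444,.2447,.2507]),proj("top",[.4444,.2447,.2507]))
im=optics.snapshot("top");cv2.imwrite("pics/t1.png",im[:,:,::-1])
E
```

```text
[[424.61787399 182.74903701]] [[245.23534676 224.25419158]]
```

View pics/t1.png

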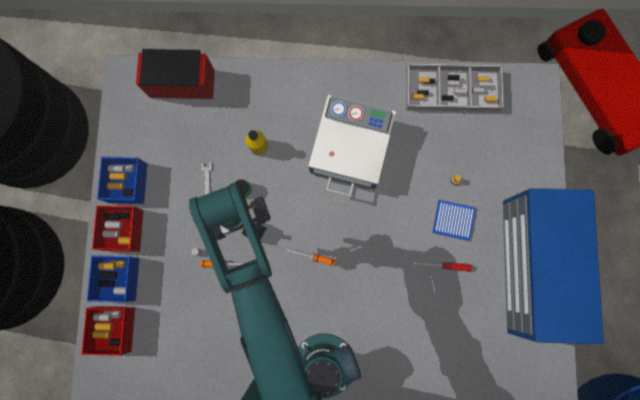

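The free-standing decoys have toppled. They were balanced on their tips and the arm passed well above them. The target pin is still upright in its stand at scene crop (290,470).

>>> apply_moves([
  [[0.52,-0.63,0],[0,0,0],1],
  [[0.52,-0.63,0],[0,0,0],1],
  [[0.52,-0.63,3],[0,0,0],1],
  [[0.52,-0.63,6],[0,0,0],1],
  [[0.52,-0.63,9],[0,0,0],1],
  [[0.52,-0.63,11.5],[0,0,0],1],
  [[0.52,-0.63,11.5],[0,0,0],1],
  [[0.52,-0.63,11.5],[0,0,0],1],
  [[0.52,-0.63,11.5],[0,0,0],1],
  [[0.52,-0.63,11.5],[0,0,0],1],
])

```text
time: 3.53
tool_pos: [0.4484, 0.2535, 0.1382]
ee_rot: [3.142, -0.005, 0.384]
wrist_force: [-0.0, -1.0, 0.0]
width: 0.0938
```

```bash
python3 - <<'E'
from h import *
show();go([.447,.2525,.105],.384)
im=optics.snapshot("scene");cv2.imwrite("pics/s2.png",cv2.resize(im[140:260,360:480,::-1],(600,600),interpolation=cv2.INTER_CUBIC))
E
```

```text
t 3.53 p [448.4 253.5 138.2] rpy [ 3.1416 -0.0047  0.384 ] F [-0.   -0.98  0.03] w 93.8 q [ 0.4   0.02  1.54 -0.    1.57  1.59]
shift cm [-0.185  0.041  3.32 ] turn [ 0.     -0.0047 -0.    ]
```

View pics/s2.png

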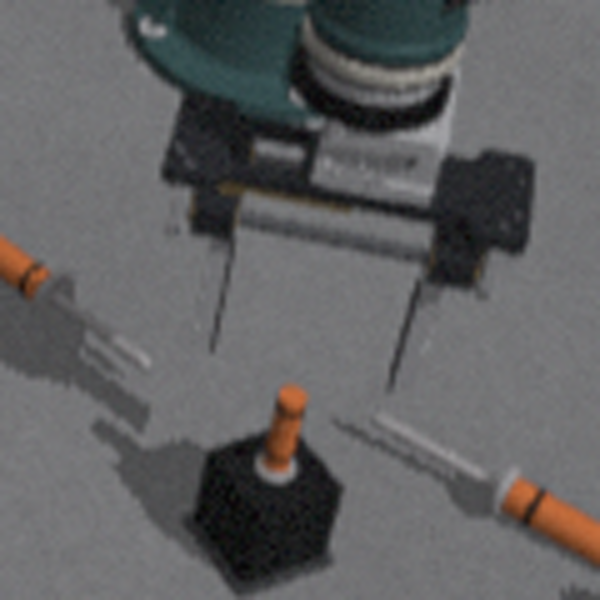

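>>> apply_moves([
  [[0,0,1.5],[0,0,0],1],
  [[0,0,2.8],[0,0,0],1],
  [[0,0,2.8],[0,0,0],1],
  [[0,0,2.8],[0,0,0],1],
  [[0,0,2.8],[0,0,0],1],
  [[0,0,2.8],[0,0,0],1],
  [[0,0,2.8],[0,0,0],1],
  [[0,0,2.8],[0,0,0],1],
  [[0,0,2.8],[0,0,0],1],
  [[0,0,2.8],[0,0,0],1],
])

```text
time: 4.42
tool_pos: [0.447, 0.2528, 0.1078]
ee_rot: [3.142, -0.0, 0.384]
wrist_force: [0.1, 0.3, 0.9]
width: 0.0943
```

```bash
python3 - <<'E'
from h import *
show();go([.447,.2525,.105],.384)
E
```

```text
t 4.42 p [447.  252.8 107.8] rpy [ 3.1415e+00 -4.0000e-04  3.8380e-01] F [0.06 0.28 0.88] w 94.3 q [ 0.4   0.04  1.59 -0.    1.51  1.59]
shift cm [-0.011  0.03   0.275] turn [ 0.0001 -0.0004 -0.0002]
```

>>> apply_moves([
  [[0,0,0.3],[0,0,0],1],
  [[0,0,0.3],[0,0,0],0.4],
  [[0,0,0.3],[0,0,0],0.2],
  [[0,0,0.3],[0,0,0],0.1],
  [[0,0,0.3],[0,0,0],0],
  [[0,0,0.3],[0,0,0],0],
  [[0,0,0.3],[0,0,0],0],
  [[0,0,0.3],[0,0,0],0],
  [[0,0,0.3],[0,0,0],0],
  [[0,0,0.3],[0,0,0],0],
])

```text
time: 5.25
tool_pos: [0.4469, 0.2528, 0.1045]
ee_rot: [3.141, -0.0, 0.384]
wrist_force: [-1.8, 0.0, -0.0]
width: 0.0376
```

```bash
python3 - <<'E'
from h import *
show()
im=optics.snapshot("scene");cv2.imwrite("pics/s3.png",cv2.resize(im[160:260,370:470,::-1],(600,600),interpolation=cv2.INTER_CUBIC))
E
```

```text
t 5.25 p [446.9 252.8 104.5] rpy [ 3.1415e+00 -1.0000e-04  3.8380e-01] F [-1.84  0.02 -0.01] w 37.6 q [ 0.4   0.04  1.59 -0.    1.51  1.59]
```

View pics/s3.png

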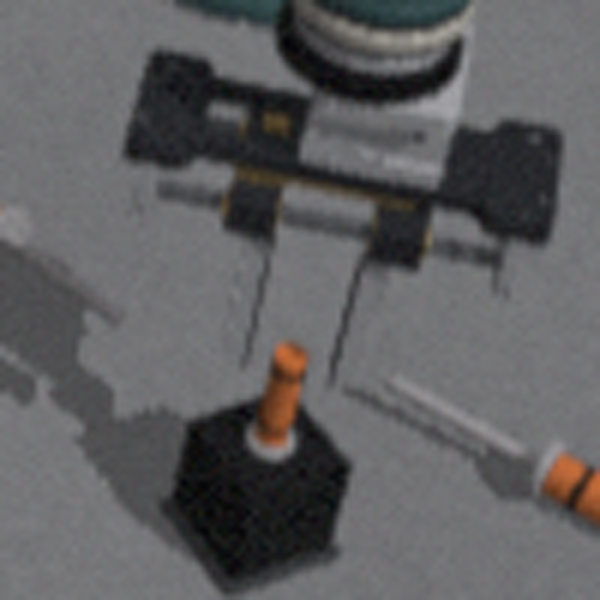

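```bash
python3 - <<'E'
from h import *
o=obs();R=Ro.from_euler('xyz',o['ee_rot']).as_matrix();p=o['tool_pos']
for dy in(-.0188,0,.0188):
  for dx in (-.008,.008):
    P=p+R@np.array([dx,dy,.014]);print(P.round(3),((proj("scene",P)[0]-[370,160])*6).round(0))
for P in ([.447,.2525,.126],[.447,.2525,.07]): print(((proj("scene",P)[0]-[370,160])*6).round(0))
print(robot.tips_ahead)
im=optics.snapshot("scene");cv2.imwrite("pics/s4.png",cv2.resize(im[185:245,390:450,::-1],(780,780),interpolation=cv2.INTER_CUBIC)[:600])
E
```

```text
[0.432 0.267 0.091] [320. 402.]
[0.447 0.273 0.091] [316. 426.]
[0.439 0.25  0.091] [280. 393.]
[0.454 0.256 0.091] [276. 417.]
[0.447 0.232 0.091] [241. 384.]
[0.461 0.238 0.091] [235. 408.]
[290. 352.]
[270. 434.]
0.014
```

View pics/s4.png

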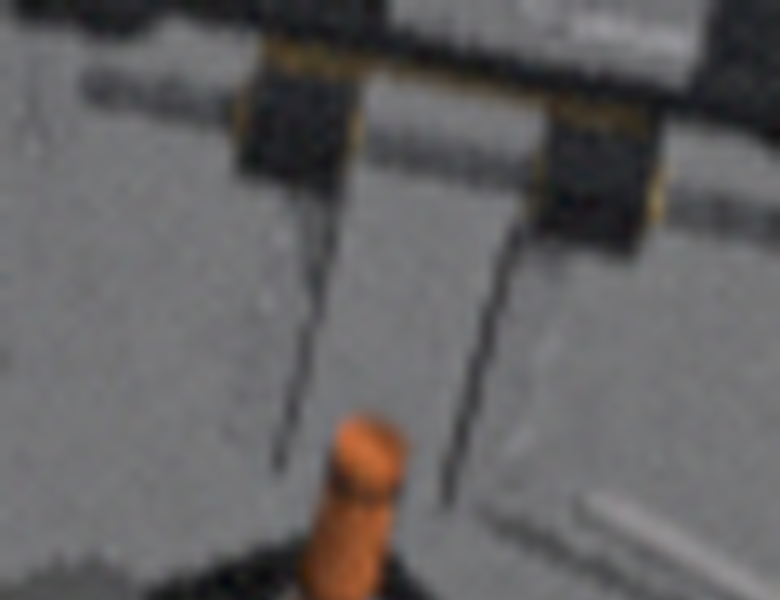

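>>> apply_moves([
  [[0,0,0],[0,0,0],0],
  [[0,0,0],[0,0,0],0],
  [[0,0,0],[0,0,0],0],
  [[0,0,0],[0,0,0],0],
  [[0,0,0],[0,0,0],0],
  [[0,0,0],[0,0,0],0],
  [[0,0,0],[0,0,0],0],
  [[0,0,0],[0,0,0],0],
  [[0,0,0],[0,0,0],0],
  [[0,0,0],[0,0,0],0],
])

```text
time: 6.18
tool_pos: [0.4469, 0.2528, 0.1045]
ee_rot: [3.142, 0.0, 0.384]
wrist_force: [0.6, -0.1, -0.0]
width: 0.0145
```

```bash
python3 - <<'E'
from h import *
show()
im=optics.snapshot("scene");cv2.imwrite("pics/s5.png",cv2.resize(im[160:260,370:470,::-1],(600,600),interpolation=cv2.INTER_CUBIC))
E
```

```text
t 6.18 p [446.9 252.8 104.5] rpy [3.1415 0.     0.3838] F [ 0.6  -0.06 -0.01] w 14.5 q [ 0.4   0.04  1.59 -0.    1.51  1.59]
```

View pics/s5.png

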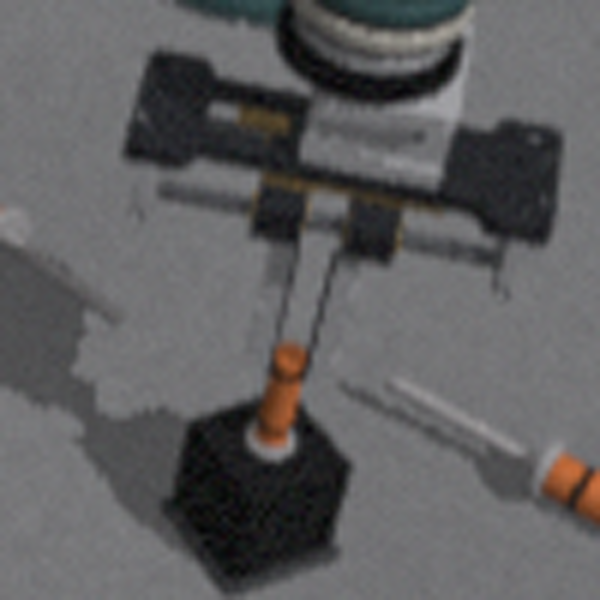

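>>> apply_moves([
  [[0,0,0],[0,0,0],0],
  [[0,0,-1],[0,0,0],0],
  [[0,0,-2],[0,0,0],0],
  [[0,0,-4],[0,0,0],0],
  [[0,0,-6],[0,0,0],0],
  [[0,0,-8],[0,0,0],0],
  [[0,0,-10],[0,0,0],0],
  [[0,0,-12],[0,0,0],0],
  [[0,0,-14],[0,0,0],0],
  [[0,0,-14],[0,0,0],0],
])

```text
time: 7.07
tool_pos: [0.449, 0.2537, 0.2509]
ee_rot: [-3.141, -0.011, 0.384]
wrist_force: [0.0, 0.6, 0.6]
width: 0.0145
```

```bash
python3 - <<'E'
from h import *
show()
im=optics.snapshot("scene");cv2.imwrite("pics/s6.png",cv2.resize(im[120:240,370:490,::-1],(600,600),interpolation=cv2.INTER_CUBIC))
E
```

```text
t 7.07 p [449.  253.7 250.9] rpy [-3.1414 -0.0107  0.3838] F [0.03 0.61 0.56] w 14.5 q [ 0.4  -0.    1.35 -0.    1.79  1.59]
```

View pics/s6.png

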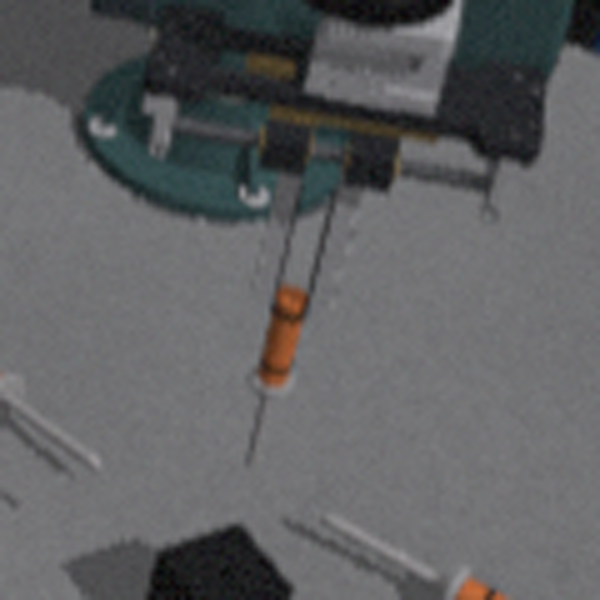

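```bash
python3 - <<'E'
from h import *
show();go([.7044,-.012,.25],.384)
E
```

```text
t 7.12 p [448.3 253.4 248.2] rpy [-3.1415 -0.0071  0.3839] F [-0.27 -0.21 -1.13] w 14.6 q [ 0.4  -0.    1.35 -0.    1.79  1.59]
shift cm [13.81  34.202 -0.083] turn [-0.0001 -0.0071 -0.0001]
```

>>> apply_moves([
  [[1.4,3.4,-0.6],[0,0,0],0],
  [[2.8,6.8,-0.6],[0,0,0],0],
  [[4.2,10.2,-0.6],[0,0,0],0],
  [[5.6,13.6,-0.6],[0,0,0],0],
  [[7,17,-0.6],[0,0,0],0],
  [[8.4,20.4,-0.6],[0,0,0],0],
  [[9.8,23.8,-0.6],[0,0,0],0],
  [[11.2,27.2,-0.6],[0,0,0],0],
  [[12.6,30.8,-0.6],[0,0,0],0],
  [[13.9,34.2,-0.6],[0,0,0],0],
])

```text
time: 7.95
tool_pos: [0.7045, -0.0139, 0.2485]
ee_rot: [-3.14, 0.002, 0.383]
wrist_force: [0.0, 0.1, 0.5]
width: 0.0144
```

>>> apply_moves([
  [[0,0,0],[0,0,0],0],
  [[0,0,0],[0,0,0],0],
  [[0,0,0],[0,0,0],0],
  [[0,0,0],[0,0,0],0],
  [[0,0,0],[0,0,0],0],
  [[0,0,0],[0,0,0],0],
  [[0,0,0],[0,0,0],0],
  [[0,0,0],[0,0,0],0],
  [[0,0,0],[0,0,0],0],
  [[0,0,0],[0,0,0],0],
])

```text
time: 8.78
tool_pos: [0.7037, -0.0121, 0.2507]
ee_rot: [3.141, -0.0, 0.384]
wrist_force: [0.2, 0.3, 0.1]
width: 0.0146
```

```bash
python3 - <<'E'
from h import *
show();go([.7044,-.012,.2435],.384)
for n,x0,y0 in(("scene",240,160),("top",290,110)):
    im=optics.snapshot(n);cv2.imwrite(f"pics/{n}7.png",im[:,:,::-1]);cv2.imwrite(f"pics/{n}7c.png",cv2.resize(im[y0:y0+85,x0:x0+85,::-1],(595,595),interpolation=cv2.INTER_CUBIC))
E
```

```text
t 8.78 p [703.7 -12.1 250.7] rpy [ 3.1414e+00 -2.0000e-04  3.8410e-01] F [0.17 0.25 0.14] w 14.6 q [-0.1   0.45  0.81 -0.    1.89  1.09]
shift cm [0.065 0.017 0.721] turn [ 0.0001 -0.0002  0.0001]
```

View pics/scene7c.png

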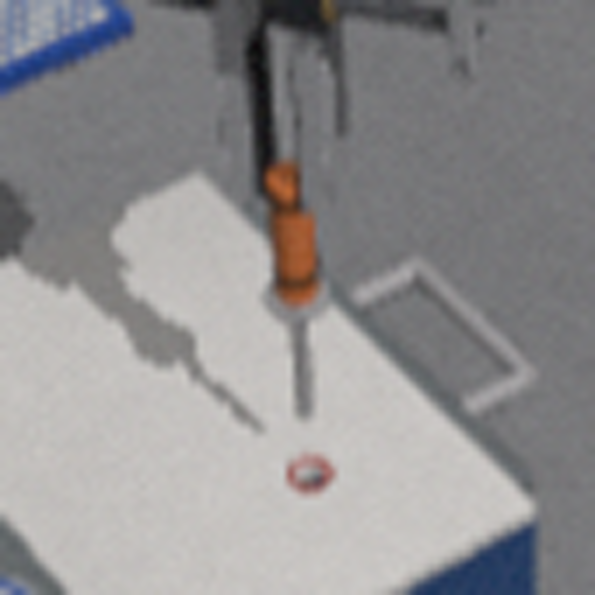

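View pics/top7c.png

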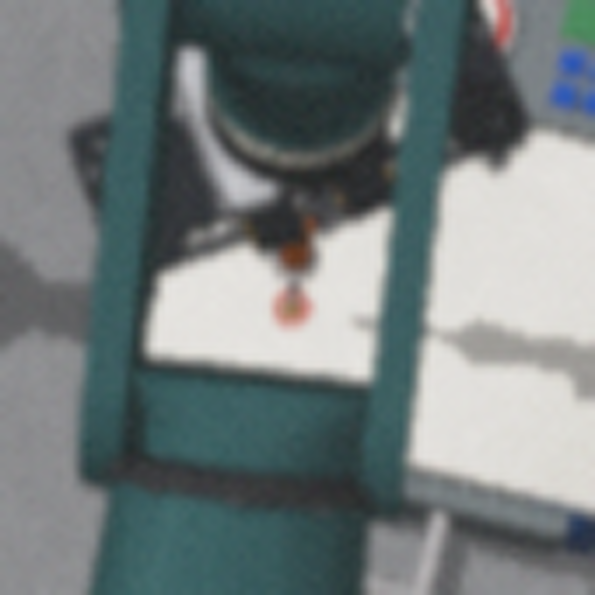

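```bash
python3 - <<'E'
from h import *
o=obs();p=o['tool_pos']
for n,of in(("scene",(240,160)),("top",(290,110))):
    for nm,P in dict(tip=p-[0,0,.0985],collar=p-[0,0,.0985-.06],htop=p-[0,0,.0985-.12],hole=[.7044,-.012,.12]).items():
        print(n,nm,((proj(n,P)[0]-of+.5)*7-.5).round(1))
for n,x0,y0,x1,y1 in(("scene",297,168,320,225),("top",315,115,350,165)):pass
s=cv2.imread("pics/scene7.png");t=cv2.imread("pics/top7.png")
a=cv2.resize(s[198:234,268:300],None,fx=16,fy=16,interpolation=cv2.INTER_CUBIC);b=cv2.resize(t[138:162,318:344],None,fx=20,fy=20,interpolation=cv2.INTER_CUBIC)
cv2.imwrite("pics/z1.png",a);cv2.imwrite("pics/z2.png",b)
E
```

```text
scene tip [307.7 414.7]
scene collar [299.9 299.8]
scene htop [291.5 175.8]
scene hole [311.2 473.9]
top tip [293.5 291.5]
top collar [294.5 258.1]
top htop [295.5 222.1]
top hole [292.5 307.1]
```

View pics/z1.png

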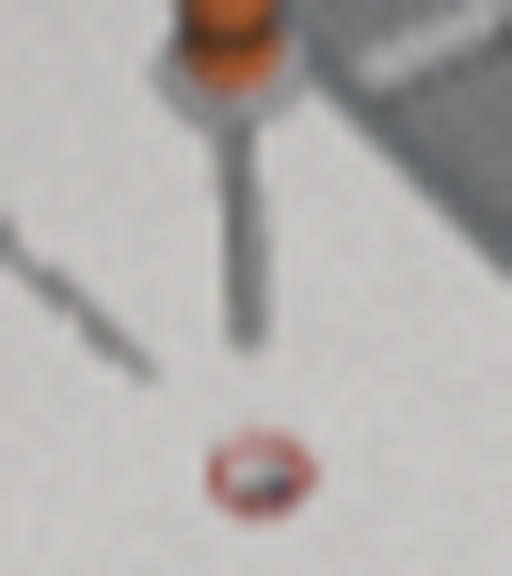

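View pics/z2.png

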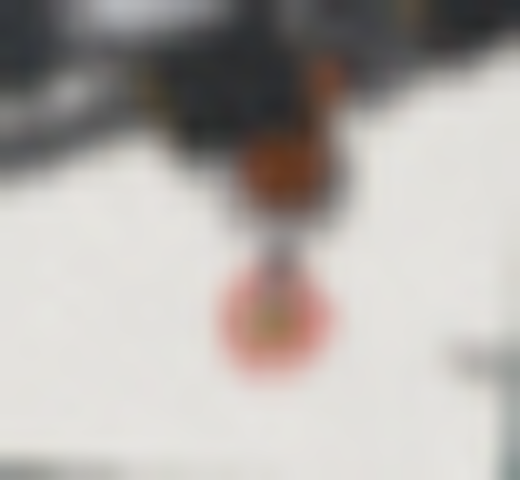

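```bash
cat > meas.py <<'E'
from h import *
def red(im,x0,y0,x1,y1):
    a=im.astype(float)[y0:y1,x0:x1]; w=np.clip(a[:,:,2]-a[:,:,1]-20,0,None);w[w<0]=0
    yy,xx=np.mgrid[y0:y1,x0:x1];return np.array([(w*xx).sum(),(w*yy).sum()])/w.sum()
def shaft(im,r0,r1,uc,hw=5):
    out=[]
    g=im.astype(float).mean(2)
    for r in range(r0,r1):
        x=np.arange(int(uc)-hw,int(uc)+hw+1);v=g[r,x];bg=np.median(np.r_[v[:3],v[-3:]]);w=np.clip(bg-v-12,0,None)
        out.append(((w*x).sum()/w.sum() if w.sum()>0 else np.nan,r,w.sum()))
    return np.array(out)
E
python3 - <<'E'
from meas import *
np.set_printoptions(precision=3,suppress=True)
s=cv2.imread("pics/scene7.png");t=cv2.imread("pics/top7.png")
s0=cv2.imread("pics/scene0.png");t0=cv2.imread("pics/top0.png")
print('ring',red(s,276,222,292,233),red(s0,276,222,292,233),red(t,326,148,338,160),red(t0,326,148,338,160))
print(shaft(s,206,220,283));print(shaft(t,148,154,331))
p=obs()['tool_pos']
for z in(.152,.17,.19,.205): print(z,proj("scene",[p[0],p[1],z]),proj("top",[p[0],p[1],z]))
b=np.array([.7044,-.012,.12])
for n in("scene","top"): print(n,'d/dx,dy,dz per mm',[(proj(n,b+np.eye(3)[i]*.001)-proj(n,b))[0] for i in range(3)])
E
```

```text
ring [283.949 227.185] [283.922 227.224] [331.292 153.752] [331.309 153.479]
[[282.012 206.    168.667]
 [282.132 207.    146.667]
 [282.196 208.    139.167]
 [282.276 209.    142.667]
 [282.595 210.    146.667]
 [282.67  211.    143.5  ]
 [282.704 212.    152.167]
 [282.828 213.    162.333]
 [282.86  214.    150.333]
 [282.837 215.    151.167]
 [282.842 216.    148.   ]
 [282.964 217.    139.   ]
 [282.939 218.    131.   ]
 [282.94  219.     72.   ]]
[[331.862 148.    458.167]
 [331.777 149.    264.333]
 [331.585 150.    169.667]
 [331.451 151.    218.   ]
 [331.296 152.    279.   ]
 [331.372 153.    339.333]]
0.152 [[283.535 218.827]] [[331.505 151.217]]
0.17 [[283.209 214.032]] [[331.545 149.823]]
0.19 [[282.838 208.577]] [[331.591 148.238]]
0.205 [[282.554 204.394]] [[331.626 147.023]]
scene d/dx,dy,dz per mm [array([-0.254,  0.208]), array([0.272, 0.175]), array([-0.017, -0.254])]
top d/dx,dy,dz per mm [array([ 0.006, -0.288]), array([-0.297, -0.006]), array([ 0.002, -0.074])]
```

>>> apply_moves([
  [[0,-0.04,0],[0,0,0],0],
  [[0,-0.04,0.5],[0,0,0],0],
  [[0,-0.04,1],[0,0,0],0],
  [[0,-0.04,1.5],[0,0,0],0],
  [[0,-0.04,2],[0,0,0],0],
  [[0,-0.04,2.4],[0,0,0],0],
  [[0,-0.04,2.8],[0,0,0],0],
  [[0,-0.04,2.8],[0,0,0],0],
  [[0,-0.04,2.8],[0,0,0],0],
  [[0,-0.04,2.8],[0,0,0],0],
])

```text
time: 9.72
tool_pos: [0.7038, -0.012, 0.2228]
ee_rot: [3.141, -0.0, 0.384]
wrist_force: [0.6, -0.0, 0.1]
width: 0.015
```

```bash
python3 - <<'E'
from meas import *
show()
s=optics.snapshot("scene")[:,:,::-1];t=optics.snapshot("top")[:,:,::-1]
a=cv2.resize(s[204:240,268:300],None,fx=14,fy=14,interpolation=cv2.INTER_CUBIC);b=cv2.resize(t[138:162,318:344],None,fx=12,fy=12,interpolation=cv2.INTER_CUBIC)
b=cv2.copyMakeBorder(b,0,a.shape[0]-b.shape[0],0,0,cv2.BORDER_CONSTANT)
cv2.imwrite("pics/z3.png",np.hstack([a,b]));cv2.imwrite("pics/scene8.png",s)
print(shaft(s,213,226,283.5))
E
```

```text
t 9.72 p [703.8 -12.  222.8] rpy [ 3.1413e+00 -4.0000e-04  3.8370e-01] F [ 0.56 -0.05  0.05] w 15.0 q [-0.1   0.44  0.87 -0.    1.83  1.09]
[[282.35670524 213.         244.83333333]
 [282.79086116 214.         189.66666667]
 [282.82420091 215.         146.        ]
 [282.88812785 216.         146.        ]
 [283.01384083 217.         144.5       ]
 [282.99317406 218.         146.5       ]
 [282.97167756 219.         153.        ]
 [282.89770115 220.         145.        ]
 [281.55478261 221.         191.66666667]
 [281.2717796  222.         223.83333333]
 [282.10194175 223.         137.33333333]
 [282.4015748  224.         254.        ]
 [282.99471459 225.         315.33333333]]
```

View pics/z3.png

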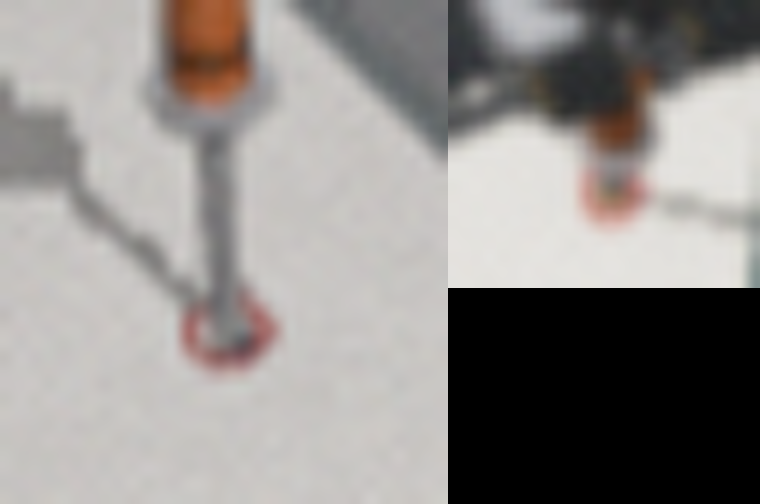

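>>> apply_moves([
  [[-0.02,-0.06,0],[0,0,0],0],
  [[-0.02,-0.06,0],[0,0,0],0],
  [[-0.02,-0.06,0.1],[0,0,0],0],
  [[-0.02,-0.06,0.2],[0,0,0],0],
  [[-0.02,-0.06,0.3],[0,0,0],0],
  [[-0.02,-0.06,0.35],[0,0,0],0],
  [[-0.02,-0.06,0.4],[0,0,0],0],
  [[-0.02,-0.06,0.45],[0,0,0],0],
  [[-0.02,-0.06,0.5],[0,0,0],0],
  [[-0.02,-0.06,0.5],[0,0,0],0],
])

```text
time: 10.65
tool_pos: [0.7032, -0.0114, 0.2174]
ee_rot: [3.142, 0.0, 0.384]
wrist_force: [0.1, -0.2, -0.6]
width: 0.0145
```

>>> apply_moves([
  [[0,0,0.05],[0,0,0],0],
  [[0,0,0.08],[0,0,0],0],
  [[0,0,0.11],[0,0,0],0],
  [[0,0,0.14],[0,0,0],0],
  [[0,0,0.17],[0,0,0],0],
  [[0,0,0.2],[0,0,0],0],
  [[0,0,0.2],[0,0,0],0],
  [[0,0,0.2],[0,0,0],0],
  [[0,0,0.2],[0,0,0],0],
  [[0,0,0.2],[0,0,0],0],
])

```text
time: 11.48
tool_pos: [0.7033, -0.0114, 0.2156]
ee_rot: [3.142, 0.0, 0.384]
wrist_force: [-0.8, -0.4, -1.1]
width: 0.0146
```

```bash
python3 - <<'E'
from meas import *
show()
s=optics.snapshot("scene")[:,:,::-1]
a=cv2.resize(s[204:240,268:300],None,fx=14,fy=14,interpolation=cv2.INTER_CUBIC)
cv2.imwrite("pics/z4.png",a)
E
```

```text
t 11.48 p [703.3 -11.4 215.6] rpy [3.1415 0.     0.3838] F [-0.81 -0.36 -1.06] w 14.6 q [-0.1   0.44  0.89 -0.    1.81  1.09]
```

View pics/z4.png

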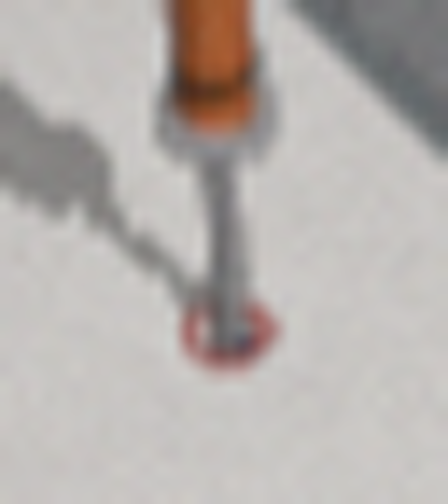

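>>> apply_moves([
  [[0,0,0.05],[0,0,0],0],
  [[0,0,0.1],[0,0,0],0],
  [[0,0,0.15],[0,0,0],0],
  [[0,0,0.2],[0,0,0],0],
  [[0,0,0.25],[0,0,0],0],
  [[0,0,0.3],[0,0,0],0],
  [[0,0,0.35],[0,0,0],0],
  [[0,0,0.4],[0,0,0],0],
  [[0,0,0.45],[0,0,0],0],
  [[0,0,0.5],[0,0,0],0],
])

```text
time: 12.37
tool_pos: [0.7033, -0.0115, 0.2105]
ee_rot: [3.142, 0.0, 0.384]
wrist_force: [0.3, -0.9, -0.3]
width: 0.0143
```

Depth is about 8 mm with free travel.

>>> apply_moves([
  [[0,0,0.05],[0,0,0],0],
  [[0,0,0.1],[0,0,0],0],
  [[0,0,0.15],[0,0,0],0],
  [[0,0,0.2],[0,0,0],0],
  [[0,0,0.25],[0,0,0],0],
  [[0,0,0.3],[0,0,0],0],
  [[0,0,0.35],[0,0,0],0],
  [[0,0,0.4],[0,0,0],0],
  [[0,0,0.45],[0,0,0],0],
  [[0,0,0.5],[0,0,0],0],
])

```text
time: 13.2
tool_pos: [0.7033, -0.0114, 0.2055]
ee_rot: [3.142, -0.0, 0.384]
wrist_force: [-0.9, -0.1, -0.7]
width: 0.0145
```

>>> apply_moves([
  [[0,0,0.03],[0,0,0],0],
  [[0,0,0.06],[0,0,0],0],
  [[0,0,0.09],[0,0,0],0],
  [[0,0,0.12],[0,0,0],0],
  [[0,0,0.15],[0,0,0],0],
  [[0,0,0.18],[0,0,0],0],
  [[0,0,0.21],[0,0,0],0],
  [[0,0,0.24],[0,0,0],0],
  [[0,0,0.27],[0,0,0],0],
  [[0,0,0.3],[0,0,0],0],
])

```text
time: 14.03
tool_pos: [0.7033, -0.0115, 0.2025]
ee_rot: [3.141, 0.0, 0.384]
wrist_force: [0.7, -0.2, -0.8]
width: 0.0148
```

>>> apply_moves([
  [[0,0,0.03],[0,0,0],0],
  [[0,0,0.06],[0,0,0],0],
  [[0,0,0.09],[0,0,0],0],
  [[0,0,0.12],[0,0,0],0],
  [[0,0,0.15],[0,0,0],0],
  [[0,0,0.18],[0,0,0],0],
  [[0,0,0.21],[0,0,0],0],
  [[0,0,0.24],[0,0,0],0],
  [[0,0,0.27],[0,0,0],0],
  [[0,0,0.3],[0,0,0],0],
])

```text
time: 14.87
tool_pos: [0.7033, -0.0114, 0.1995]
ee_rot: [3.142, 0.0, 0.384]
wrist_force: [-0.5, 0.0, -0.6]
width: 0.0145
```

>>> apply_moves([
  [[0,0,0.03],[0,0,0],0],
  [[0,0,0.06],[0,0,0],0],
  [[0,0,0.09],[0,0,0],0],
  [[0,0,0.12],[0,0,0],0],
  [[0,0,0.15],[0,0,0],0],
  [[0,0,0.18],[0,0,0],0],
  [[0,0,0.21],[0,0,0],0],
  [[0,0,0.24],[0,0,0],0],
  [[0,0,0.27],[0,0,0],0],
  [[0,0,0.3],[0,0,0],0],
])

```text
time: 15.7
tool_pos: [0.7036, -0.0114, 0.1976]
ee_rot: [3.141, -0.002, 0.384]
wrist_force: [0.1, 0.4, 3.9]
width: 0.0148
```

>>> apply_moves([
  [[0,0,0.03],[0,0,0],0],
  [[0,0,0.06],[0,0,0],0],
  [[0,0,0.09],[0,0,0],0],
  [[0,0,0.12],[0,0,0],0],
  [[0,0,0.15],[0,0,0],0],
  [[0,0,0.18],[0,0,0],0],
  [[0,0,0.2],[0,0,0],0],
  [[0,0,0.2],[0,0,0],0],
  [[0,0,0.2],[0,0,0],0],
  [[0,0,0.2],[0,0,0],0],
])

```text
time: 16.53
tool_pos: [0.7039, -0.0114, 0.1965]
ee_rot: [3.14, -0.003, 0.384]
wrist_force: [0.1, -0.8, 6.3]
width: 0.0144
```

>>> apply_moves([
  [[0,0,0.03],[0,0,0],0],
  [[0,0,0.06],[0,0,0],0],
  [[0,0,0.09],[0,0,0],0],
  [[0,0,0.12],[0,0,0],0],
  [[0,0,0.15],[0,0,0],0],
  [[0,0,0.18],[0,0,0],0],
  [[0,0,0.2],[0,0,0],0],
  [[0,0,0.2],[0,0,0],0],
  [[0,0,0.2],[0,0,0],0],
  [[0,0,0.2],[0,0,0],0],
])

```text
time: 17.37
tool_pos: [0.7041, -0.0114, 0.1951]
ee_rot: [3.14, -0.004, 0.384]
wrist_force: [-0.8, -0.0, 7.3]
width: 0.0147
```

```bash
python3 - <<'E'
from meas import *
show()
s=optics.snapshot("scene")[:,:,::-1]
a=cv2.resize(s[180:240,255:335],None,fx=9,fy=9,interpolation=cv2.INTER_CUBIC)
cv2.imwrite("pics/z5.png",a);show()
E
```

```text
t 17.37 p [704.1 -11.4 195.1] rpy [ 3.1397 -0.0038  0.3838] F [-0.84 -0.04  7.27] w 14.7 q [-0.1   0.44  0.93  0.    1.77  1.09]
t 17.42 p [704.1 -11.4 195.1] rpy [ 3.1397 -0.0039  0.3839] F [0.45 0.04 7.49] w 14.6 q [-0.1   0.44  0.93  0.    1.77  1.09]
```

View pics/z5.png

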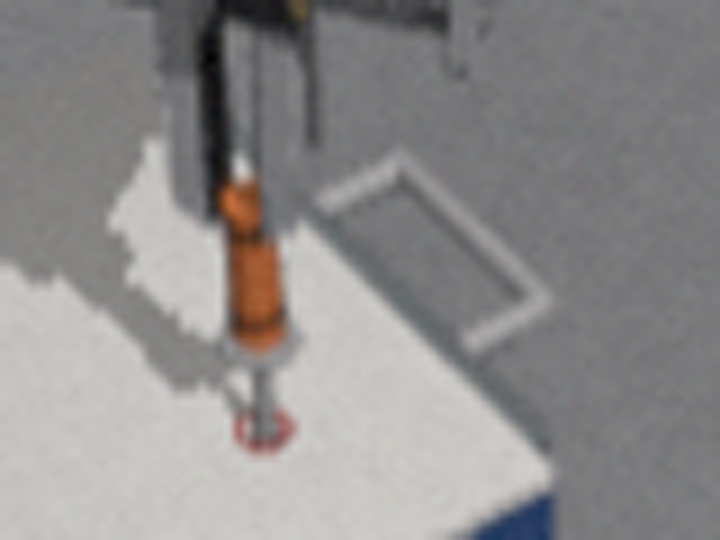

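>>> apply_moves([
  [[0,0,0.03],[0,0,0],0],
  [[0,0,0.06],[0,0,0],0],
  [[0,0,0.09],[0,0,0],0],
  [[0,0,0.12],[0,0,0],0],
  [[0,0,0.15],[0,0,0],0],
  [[0,0,0.18],[0,0,0],0],
  [[0,0,0.2],[0,0,0],0],
  [[0,0,0.2],[0,0,0],0],
  [[0,0,0.2],[0,0,0],0],
  [[0,0,0.2],[0,0,0],0],
])

```text
time: 18.25
tool_pos: [0.7043, -0.0114, 0.1937]
ee_rot: [3.139, -0.005, 0.384]
wrist_force: [0.7, 0.5, 9.2]
width: 0.0145
```

```bash
cat > chk.py <<'E'
from meas import *
import sys
show()
s=optics.snapshot("scene")[:,:,::-1]
a=cv2.resize(s[180:240,255:335],None,fx=9,fy=9,interpolation=cv2.INTER_CUBIC)
cv2.imwrite(f"pics/{sys.argv[1]}.png",a)
E
python3 chk.py z6
```

```text
t 18.25 p [704.3 -11.4 193.7] rpy [ 3.1393 -0.0047  0.3839] F [0.73 0.5  9.24] w 14.5 q [-0.1   0.44  0.94  0.    1.76  1.09]
```

View pics/z6.png

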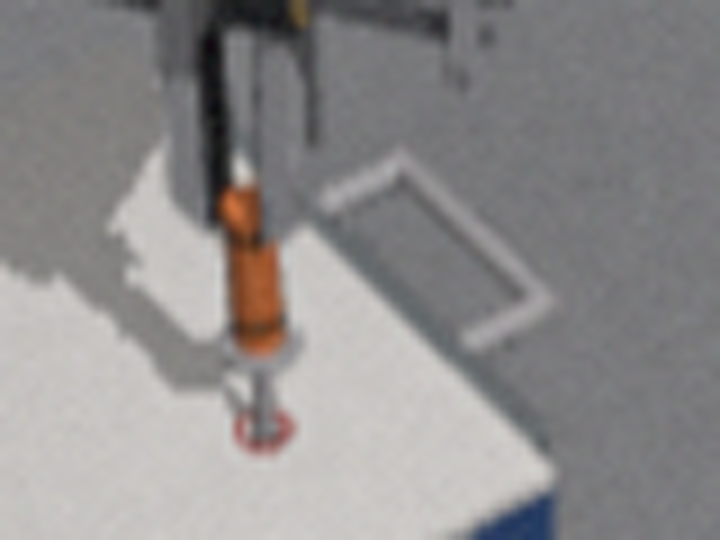

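>>> apply_moves([
  [[0,0,0.03],[0,0,0],0],
  [[0,0,0.06],[0,0,0],0],
  [[0,0,0.09],[0,0,0],0],
  [[0,0,0.12],[0,0,0],0],
  [[0,0,0.15],[0,0,0],0],
  [[0,0,0.15],[0,0,0],0],
  [[0,0,0.15],[0,0,0],0],
  [[0,0,0.15],[0,0,0],0],
  [[0,0,0.15],[0,0,0],0],
  [[0,0,0.15],[0,0,0],0],
])

```text
time: 19.13
tool_pos: [0.7044, -0.0114, 0.1925]
ee_rot: [3.139, -0.005, 0.384]
wrist_force: [0.4, 0.6, 9.1]
width: 0.0145
```

```bash
python3 chk.py z7
```

```text
t 19.13 p [704.4 -11.4 192.5] rpy [ 3.1391 -0.0052  0.3839] F [0.41 0.56 9.12] w 14.5 q [-0.1   0.44  0.94  0.    1.76  1.09]
```

View pics/z7.png

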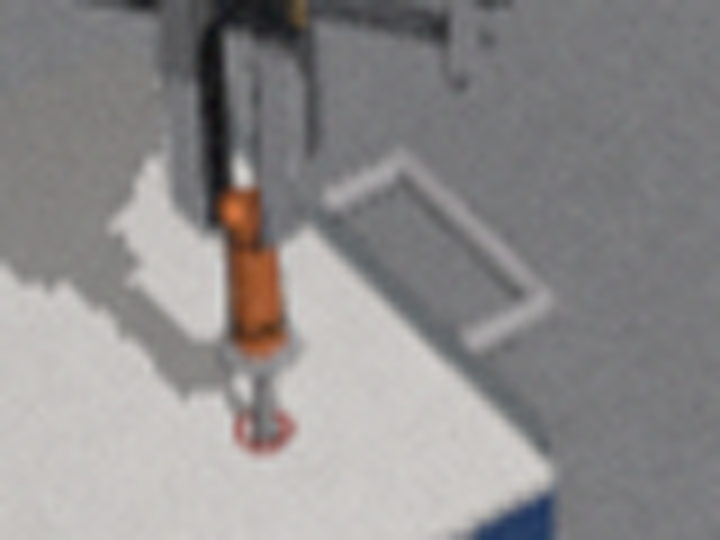

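>>> apply_moves([
  [[0,0,0.03],[0,0,0],0],
  [[0,0,0.06],[0,0,0],0],
  [[0,0,0.09],[0,0,0],0],
  [[0,0,0.12],[0,0,0],0],
  [[0,0,0.15],[0,0,0],0],
  [[0,0,0.15],[0,0,0],0],
  [[0,0,0.15],[0,0,0],0],
  [[0,0,0.15],[0,0,0],0],
  [[0,0,0.15],[0,0,0],0],
  [[0,0,0.15],[0,0,0],0],
])

```text
time: 20.02
tool_pos: [0.7043, -0.0115, 0.1904]
ee_rot: [3.139, -0.004, 0.384]
wrist_force: [-0.2, 0.6, 8.7]
width: 0.0143
```

```bash
python3 chk.py z8
```

```text
t 20.02 p [704.3 -11.5 190.4] rpy [ 3.1393 -0.0044  0.3838] F [-0.23  0.62  8.69] w 14.3 q [-0.1   0.44  0.94  0.    1.76  1.09]
```

View pics/z8.png

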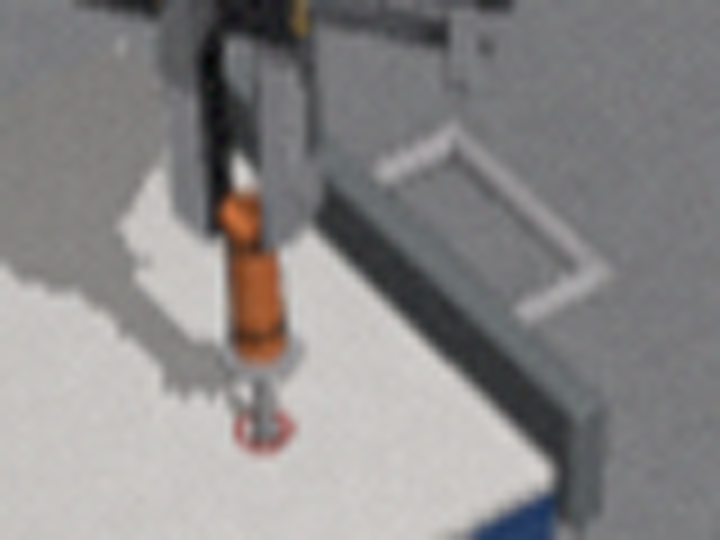

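The tray has popped out at about 9 N, with the handle now at crop (600,270). I'm withdrawing straight up.

>>> apply_moves([
  [[0,0,-0.5],[0,0,0],0],
  [[0,0,-1],[0,0,0],0],
  [[0,0,-1.7],[0,0,0],0],
  [[0,0,-2.5],[0,0,0],0],
  [[0,0,-3.5],[0,0,0],0],
  [[0,0,-4.5],[0,0,0],0],
  [[0,0,-5.5],[0,0,0],0],
  [[0,0,-6.5],[0,0,0],0],
  [[0,0,-6.5],[0,0,0],0],
  [[0,0,-6.5],[0,0,0],0],
])

```text
time: 20.9
tool_pos: [0.7038, -0.0115, 0.254]
ee_rot: [3.14, -0.002, 0.384]
wrist_force: [-0.5, 0.7, -0.5]
width: 0.0147
```

```bash
python3 - <<'E'
from meas import *
show();go([.4469,.2528,.2507],.3838)
s=optics.snapshot("scene")[:,:,::-1]
cv2.imwrite("pics/z9.png",cv2.resize(s[150:250,240:340],None,fx=6,fy=6,interpolation=cv2.INTER_CUBIC))
E
```

```text
t 20.9 p [703.8 -11.5 254. ] rpy [ 3.1404e+00 -2.2000e-03  3.8380e-01] F [-0.47  0.74 -0.52] w 14.7 q [-0.1   0.45  0.8  -0.    1.89  1.09]
shift cm [-13.923 -34.123   0.258] turn [ 0.0012 -0.0022 -0.    ]
```

View pics/z9.png

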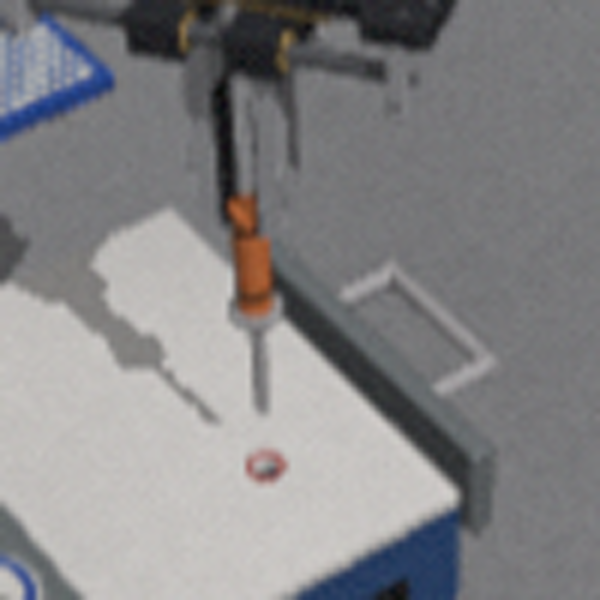

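>>> apply_moves([
  [[-1.4,-3.4,0],[0,0,0],0],
  [[-2.8,-6.8,0],[0,0,0],0],
  [[-4.2,-10.2,0],[0,0,0],0],
  [[-5.6,-13.6,0],[0,0,0],0],
  [[-7,-17,0],[0,0,0],0],
  [[-8.4,-20.4,0],[0,0,0],0],
  [[-9.8,-23.8,0],[0,0,0],0],
  [[-11.2,-27.2,0],[0,0,0],0],
  [[-12.6,-30.8,0],[0,0,0],0],
  [[-13.9,-34.1,0],[0,0,0],0],
])

```text
time: 21.78
tool_pos: [0.4446, 0.2537, 0.2517]
ee_rot: [-3.141, 0.001, 0.384]
wrist_force: [0.7, 0.0, 0.4]
width: 0.0146
```

>>> apply_moves([
  [[0,0,1],[0,0,0],0],
  [[0,0,2],[0,0,0],0],
  [[0,0,3],[0,0,0],0],
  [[0,0,4],[0,0,0],0],
  [[0,0,5],[0,0,0],0],
  [[0,0,6],[0,0,0],0],
  [[0,0,7],[0,0,0],0],
  [[0,0,7],[0,0,0],0],
  [[0,0,7],[0,0,0],0],
  [[0,0,7],[0,0,0],0],
])

```text
time: 22.62
tool_pos: [0.4471, 0.2526, 0.1829]
ee_rot: [3.142, -0.001, 0.383]
wrist_force: [-0.3, -0.8, -1.3]
width: 0.0145
```

```bash
python3 - <<'E'
from meas import *
show();go([.4469,.2528,.1745],.3838)
s=optics.snapshot("scene")[:,:,::-1]
cv2.imwrite("pics/z10.png",cv2.resize(s[190:260,385:455],None,fx=8,fy=8,interpolation=cv2.INTER_CUBIC))
p=obs()['tool_pos']
for nm,P in dict(tip=p-[0,0,.0985],collar=p-[0,0,.0385],hole=[.4469,.2528,.066]).items(): print(nm,((proj("scene",P)[0]-[385,190]+.5)*8-.5).round(0))
t=optics.snapshot("top")[:,:,::-1];cv2.imwrite("pics/z10t.png",t)
E
```

```text
t 22.62 p [447.1 252.6 182.9] rpy [ 3.1415e+00 -7.0000e-04  3.8340e-01] F [-0.27 -0.85 -1.28] w 14.5 q [ 0.4   0.01  1.47 -0.    1.66  1.59]
shift cm [-0.012 -0.023  0.838] turn [ 0.0001 -0.0007 -0.0004]
tip [251. 315.]
collar [281. 195.]
hole [243. 350.]
```

View pics/z10.png

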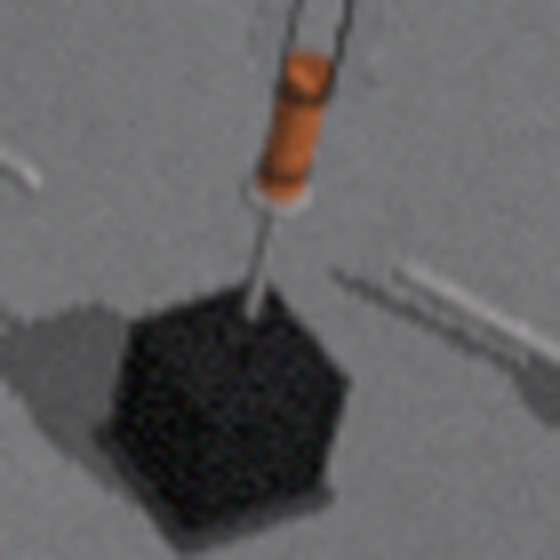

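>>> apply_moves([
  [[0,0,0.5],[0,0,0],0],
  [[0,0,1],[0,0,0],0],
  [[0,0,1.3],[0,0,0],0],
  [[0,0,1.5],[0,0,0],0],
  [[0,0,1.7],[0,0,0],0],
  [[0,0,1.9],[0,0,0],0],
  [[0,0,2.1],[0,0,0],0],
  [[0,0,2.3],[0,0,0],0],
  [[0,0,2.4],[0,0,0],0],
  [[0,0,2.4],[0,0,0],0],
])

```text
time: 23.55
tool_pos: [0.4466, 0.2526, 0.1582]
ee_rot: [3.141, 0.001, 0.384]
wrist_force: [0.0, -0.1, -0.8]
width: 0.0143
```

>>> apply_moves([
  [[0,0,0.5],[0,0,0],0],
  [[0,0,1],[0,0,0],0],
  [[0,0,1.5],[0,0,0],0],
  [[0,0,2],[0,0,0],0],
  [[0,0,2.5],[0,0,0],0],
  [[0,0,3],[0,0,0],0],
  [[0,0,3.5],[0,0,0],0],
  [[0,0,4],[0,0,0],0],
  [[0,0,4.5],[0,0,0],0],
  [[0,0,4.5],[0,0,0],0],
])

```text
time: 24.38
tool_pos: [0.446, 0.2524, 0.112]
ee_rot: [3.141, 0.002, 0.384]
wrist_force: [0.5, -0.5, -0.2]
width: 0.0147
```

>>> apply_moves([
  [[0,0,0.2],[0,0,0],0],
  [[0,0,0.3],[0,0,0],0],
  [[0,0,0.4],[0,0,0],0],
  [[0,0,0.5],[0,0,0],0],
  [[0,0,0.6],[0,0,0],0],
  [[0,0,0.7],[0,0,0],0],
  [[0,0,0.75],[0,0,0],0],
  [[0,0,0.8],[0,0,0],0],
  [[0,0,0.8],[0,0,0],0],
  [[0,0,0.8],[0,0,0],0],
])

```text
time: 25.22
tool_pos: [0.4467, 0.2527, 0.1055]
ee_rot: [3.142, 0.0, 0.384]
wrist_force: [0.2, 0.5, 0.1]
width: 0.0148
```

```bash
python3 - <<'E'
from meas import *
show()
s=optics.snapshot("scene")[:,:,::-1]
cv2.imwrite("pics/z11.png",cv2.resize(s[190:260,385:455],None,fx=8,fy=8,interpolation=cv2.INTER_CUBIC))
E
```

```text
t 25.22 p [446.7 252.7 105.5] rpy [3.1415 0.     0.3838] F [0.19 0.51 0.08] w 14.8 q [ 0.4   0.04  1.59 -0.    1.51  1.59]
```

View pics/z11.png

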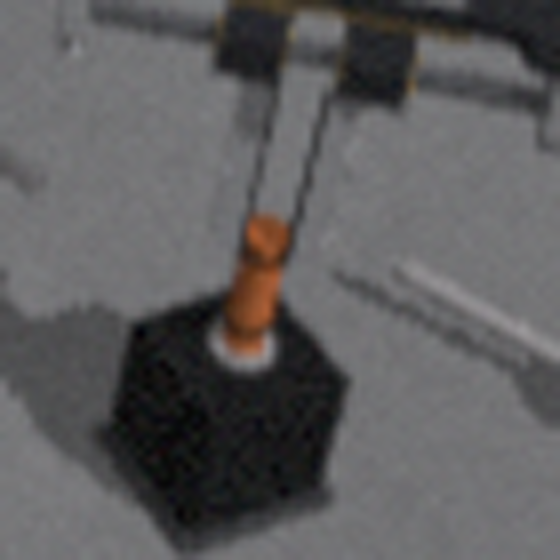

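>>> apply_moves([
  [[0,0,0.05],[0,0,0],0],
  [[0,0,0.1],[0,0,0],0],
  [[0,0,0.13],[0,0,0],0],
  [[0,0,0.13],[0,0,0],0],
  [[0,0,0.13],[0,0,0],0.3],
  [[0,0,0.13],[0,0,0],0.6],
  [[0,0,0.13],[0,0,0],0.7],
  [[0,0,0.13],[0,0,0],0.7],
  [[0,0,0.13],[0,0,0],0.7],
  [[0,0,0.13],[0,0,0],0.7],
])

```text
time: 26.1
tool_pos: [0.4467, 0.2527, 0.1042]
ee_rot: [3.141, 0.0, 0.384]
wrist_force: [0.5, 0.2, -0.2]
width: 0.0514
```

>>> apply_moves([
  [[0,0,-2],[0,0,0],0.7],
  [[0,0,-4],[0,0,0],0.7],
  [[0,0,-6],[0,0,0],0.7],
  [[0,0,-8],[0,0,0],0.7],
  [[0,0,-10],[0,0,0],0.7],
  [[0,0,-12],[0,0,0],0.7],
  [[0,0,-12],[0,0,0],0.7],
  [[0,0,-12],[0,0,0],0.7],
  [[0,0,-12],[0,0,0],0.7],
  [[0,0,-12],[0,0,0],0.7],
])

```text
time: 26.93
tool_pos: [0.4459, 0.2524, 0.2221]
ee_rot: [3.141, 0.003, 0.384]
wrist_force: [0.4, 0.5, -0.1]
width: 0.0655
```

```bash
python3 - <<'E'
from meas import *
show()
s=optics.snapshot("scene")[:,:,::-1];t=optics.snapshot("top")[:,:,::-1]
cv2.imwrite("pics/z12.png",np.hstack([cv2.resize(s[200:260,385:445],None,fx=6,fy=6,interpolation=cv2.INTER_CUBIC),cv2.resize(s[170:230,275:335],None,fx=6,fy=6,interpolation=cv2.INTER_CUBIC)]))
cv2.imwrite("pics/scene12.png",s);cv2.imwrite("pics/top12.png",t)
cv2.imwrite("pics/z12t.png",cv2.resize(t[140:220,300:400],None,fx=6,fy=6,interpolation=cv2.INTER_CUBIC))
E
```

```text
t 26.93 p [445.9 252.4 222.1] rpy [3.1414 0.0035 0.3838] F [ 0.35  0.48 -0.08] w 65.5 q [ 0.4   0.    1.4  -0.    1.74  1.59]
```

View pics/z12.png

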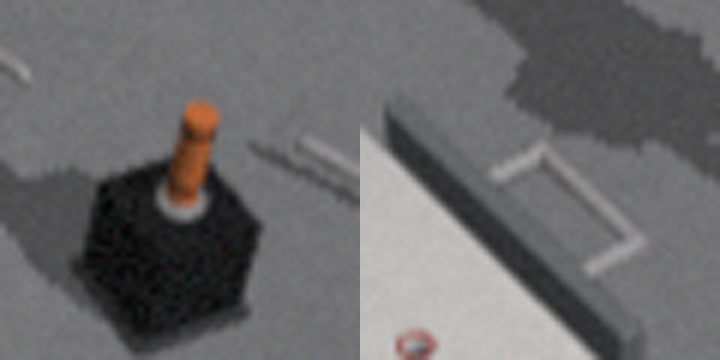

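View pics/z12t.png

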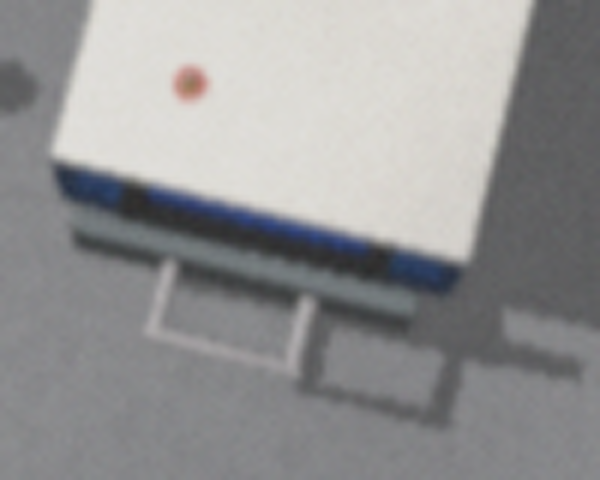

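```bash
python3 - <<'E'
from meas import *
np.set_printoptions(precision=4,suppress=True)
a=tri(crop((185,150),6,(275,170)),crop((293,368),6,(300,140)));b=tri(crop((280,240),6,(275,170)),crop((152,332),6,(300,140)))
m=(a+b)/2;print(a,b,m,np.arctan2(*(b-a)[:2][::-1]))
print('collar',tri(crop((183,204),6,(385,200)),(0,0))*0)
yaw=-.2304;ux=np.array([np.cos(yaw),np.sin(yaw),0]);uy=np.array([-ux[1],ux[0],0])
c=np.array([.7601,-.0805,0]);print('unit frame',(m-c)@ux,(m-c)@uy)
go([m[0],m[1],.20],1.34)
E
```

```text
[ 0.5476 -0.0727  0.0936] [0.5667 0.0062 0.0945] [ 0.5572 -0.0333  0.0941] 1.333535718504419
collar [0. 0. 0.]
unit frame -0.20835894178929015 -0.0003508274381150145
shift cm [-0.38  30.649  2.243] turn [-0.0014  0.0031 -0.9562]
```

>>> apply_moves([
  [[0,3,0],[0,0,-0.1],0.5],
  [[0,6,0],[0,0,-0.2],0.34],
  [[0,9,0],[0,0,-0.3],0.34],
  [[0,12,0],[0,0,-0.4],0.34],
  [[-0.1,15,0],[0,0,-0.5],0.34],
  [[-0.2,18,0],[0,0,-0.6],0.34],
  [[-0.2,21,0],[0,0,-0.7],0.34],
  [[-0.3,24,0],[0,0,-0.8],0.34],
  [[-0.3,27.3,1],[0,0,-0.88],0.34],
  [[-0.4,30.6,2],[0,0,-0.956],0.34],
])

```text
time: 27.87
tool_pos: [0.5581, -0.0339, 0.2038]
ee_rot: [3.141, -0.0, 1.344]
wrist_force: [1.1, 0.9, -0.6]
width: 0.0323
```

>>> apply_moves([
  [[0,0,0],[0,0,0],0.34],
  [[0,0,0],[0,0,0],0.34],
  [[0,0,0],[0,0,0],0.34],
  [[0,0,1],[0,0,0],0.34],
  [[0,0,2],[0,0,0],0.34],
  [[0,0,3],[0,0,0],0.34],
  [[0,0,4],[0,0,0],0.34],
  [[0,0,5],[0,0,0],0.34],
  [[0,0,5],[0,0,0],0.34],
  [[0,0,5],[0,0,0],0.34],
])

```text
time: 28.7
tool_pos: [0.5569, -0.0322, 0.153]
ee_rot: [-3.139, 0.0, 1.34]
wrist_force: [-0.0, -0.1, 0.9]
width: 0.0316
```

```bash
python3 - <<'E'
from meas import *
show();go([.5572,-.0333,.087],1.34)
s=optics.snapshot("scene")[:,:,::-1]
cv2.imwrite("pics/z13.png",cv2.resize(s[130:230,255:355],None,fx=6,fy=6,interpolation=cv2.INTER_CUBIC))
E
```

```text
t 28.7 p [556.9 -32.2 153. ] rpy [-3.1394e+00  2.0000e-04  1.3401e+00] F [-0.01 -0.14  0.86] w 31.6 q [-0.16  0.12  1.41 -0.    1.61  0.07]
shift cm [-0.096  0.069  6.601] turn [-0.0022  0.0002  0.0001]
```

View pics/z13.png

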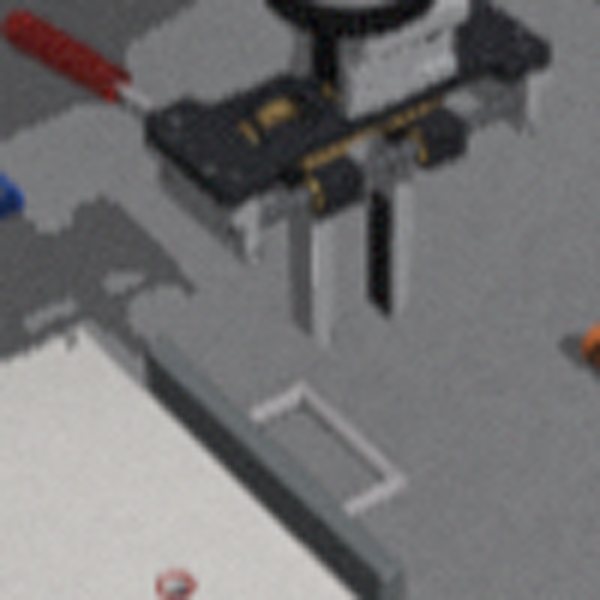

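>>> apply_moves([
  [[-0.08,0.06,0.5],[0,0,0],0.34],
  [[-0.08,0.06,1.3],[0,0,0],0.34],
  [[-0.08,0.06,2.1],[0,0,0],0.34],
  [[-0.08,0.06,3],[0,0,0],0.34],
  [[-0.08,0.06,4],[0,0,0],0.34],
  [[-0.08,0.06,5],[0,0,0],0.34],
  [[-0.08,0.06,6],[0,0,0],0.34],
  [[-0.08,0.06,6.3],[0,0,0],0.34],
  [[-0.08,0.06,6.3],[0,0,0],0.34],
  [[-0.08,0.06,6.3],[0,0,0],0.34],
])

```text
time: 29.58
tool_pos: [0.5579, -0.0335, 0.091]
ee_rot: [-3.141, 0.0, 1.34]
wrist_force: [-0.5, 0.5, 0.4]
width: 0.0318
```

```bash
python3 - <<'E'
from meas import *
show();go([.5572,-.0333,.087],1.34)
s=optics.snapshot("scene")[:,:,::-1]
cv2.imwrite("pics/z14.png",cv2.resize(s[150:230,265:345],None,fx=7,fy=7,interpolation=cv2.INTER_CUBIC))
E
```

```text
t 29.58 p [557.9 -33.5  91. ] rpy [-3.1413e+00  1.0000e-04  1.3398e+00] F [-0.46  0.47  0.35] w 31.8 q [-0.16  0.15  1.5  -0.    1.49  0.07]
shift cm [-0.001 -0.076  0.404] turn [-0.0003  0.0001 -0.0002]
```

View pics/z14.png

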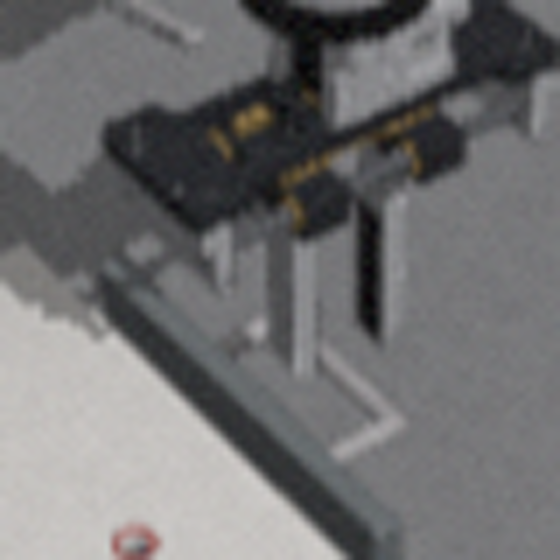

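>>> apply_moves([
  [[0,-0.06,0.15],[0,0,0],0.34],
  [[0,-0.06,0.35],[0,0,0],0.34],
  [[0,-0.06,0.35],[0,0,0],0.34],
  [[0,-0.06,0.35],[0,0,0],0.2],
  [[0,-0.06,0.35],[0,0,0],0.1],
  [[0,-0.06,0.35],[0,0,0],0],
  [[0,-0.06,0.35],[0,0,0],0],
  [[0,-0.06,0.35],[0,0,0],0],
  [[0,-0.06,0.35],[0,0,0],0],
  [[0,-0.06,0.35],[0,0,0],0],
])

```text
time: 30.47
tool_pos: [0.5574, -0.0333, 0.0877]
ee_rot: [3.142, 0.0, 1.34]
wrist_force: [-0.7, -0.2, -0.1]
width: 0.0006
```

```bash
python3 - <<'E'
from meas import *
show();p=obs()['tool_pos'];yaw=-.2304
go(p-.06*np.array([np.cos(yaw),np.sin(yaw),0]),1.34)
E
```

```text
t 30.47 p [557.4 -33.3  87.7] rpy [3.1415e+00 1.0000e-04 1.3398e+00] F [-0.66 -0.24 -0.06] w 0.6 q [-0.16  0.15  1.51 -0.    1.48  0.07]
shift cm [-4.e-03 -6.e+00 -0.e+00] turn [ 0.0001  0.0001 -0.0002]
```

```bash
python3 - <<'E'
from meas import *
s=optics.snapshot("scene")[:,:,::-1];t=optics.snapshot("top")[:,:,::-1]
cv2.imwrite("pics/z15.png",cv2.resize(s[160:220,275:335],None,fx=10,fy=10,interpolation=cv2.INTER_CUBIC));cv2.imwrite("pics/z15t.png",cv2.resize(t[140:220,300:400],None,fx=6,fy=6,interpolation=cv2.INTER_CUBIC))
p=obs()['tool_pos'];print(((proj("scene",p+[0,0,-.014])[0]-[275,160]+.5)*10),((proj("scene",p+[0,0,.005])[0]-[275,160]+.5)*10))
E
```

```text
[386.22457847 473.83316619] [386.27309212 427.89558065]
```

View pics/z15.png

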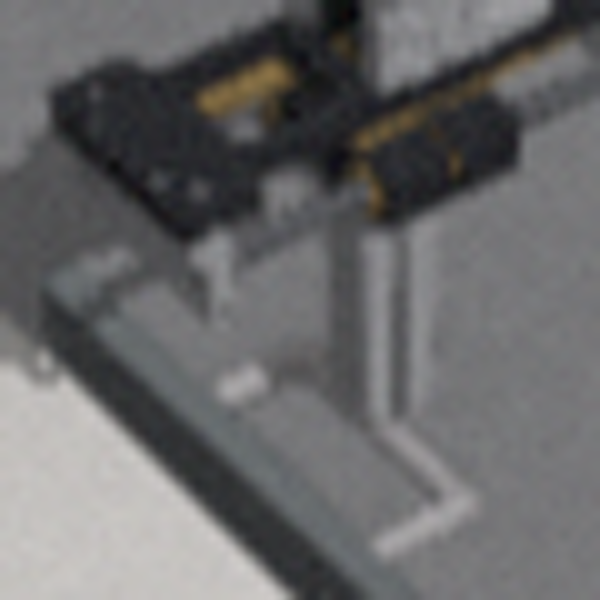

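View pics/z15t.png

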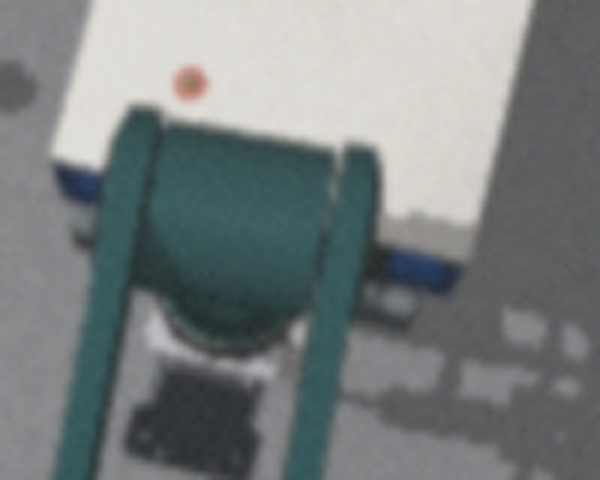

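The fingers closed to 0.6 mm without the bar. The picture shows the fingertips at crop (385,420), about 20 mm higher than calculated and just above the bar. I'll open and go 20 mm lower.

>>> apply_moves([
  [[0,0,0],[0,0,0],0.36],
  [[0,0,0],[0,0,0],0.36],
  [[0,0,0],[0,0,0],0.36],
  [[0,0,0],[0,0,0],0.36],
  [[0,0,0],[0,0,0],0.36],
  [[0,0,0.2],[0,0,0],0.36],
  [[0,0,0.4],[0,0,0],0.36],
  [[0,0,0.6],[0,0,0],0.36],
  [[0,0,0.8],[0,0,0],0.36],
  [[0,0,0.8],[0,0,0],0.36],
])

```text
time: 31.4
tool_pos: [0.5569, -0.0333, 0.079]
ee_rot: [-3.14, 0.0, 1.34]
wrist_force: [0.6, 0.3, -0.1]
width: 0.0341
```

```bash
python3 - <<'E'
from meas import *
show()
s=optics.snapshot("scene")[:,:,::-1]
cv2.imwrite("pics/z16.png",cv2.resize(s[160:220,275:335],None,fx=10,fy=10,interpolation=cv2.INTER_CUBIC))
E
```

```text
t 31.4 p [556.9 -33.3  79. ] rpy [-3.1404e+00  2.0000e-04  1.3398e+00] F [ 0.62  0.27 -0.06] w 34.1 q [-0.16  0.15  1.52 -0.    1.47  0.07]
```

View pics/z16.png

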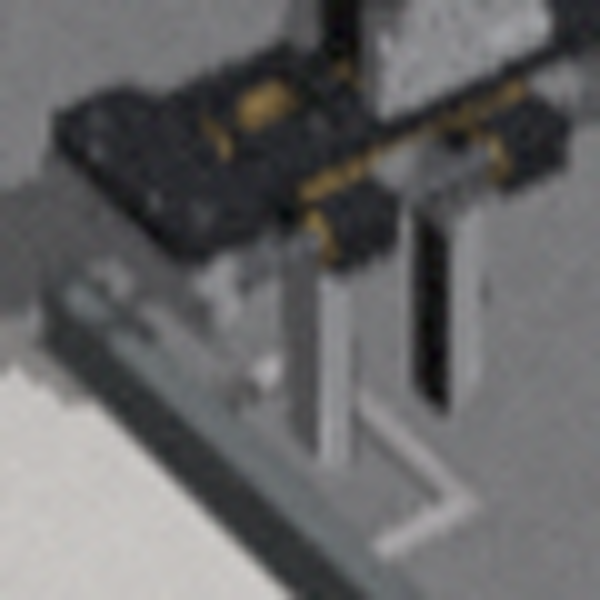

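>>> apply_moves([
  [[0,0,0.2],[0,0,0],0.36],
  [[0,0,0.4],[0,0,0],0.36],
  [[0,0,0.6],[0,0,0],0.36],
  [[0,0,0.8],[0,0,0],0.36],
  [[0,0,1],[0,0,0],0.36],
  [[0,0,1.2],[0,0,0],0.36],
  [[0,0,1.4],[0,0,0],0.36],
  [[0,0,1.4],[0,0,0],0.2],
  [[0,0,1.4],[0,0,0],0],
  [[0,0,1.4],[0,0,0],0],
])

```text
time: 32.28
tool_pos: [0.5575, -0.0334, 0.0658]
ee_rot: [3.141, 0.0, 1.34]
wrist_force: [-0.0, 0.5, -0.6]
width: 0.0173
```

>>> apply_moves([
  [[0,0,0],[0,0,0],0],
  [[0,0,0],[0,0,0],0],
  [[0,0,0],[0,0,0],0],
  [[0,0,0],[0,0,0],0],
  [[0,0,0],[0,0,0],0],
  [[0,0,0],[0,0,0],0],
  [[0,0,0],[0,0,0],0],
  [[0,0,0],[0,0,0],0],
  [[0,0,0],[0,0,0],0],
  [[0,0,0],[0,0,0],0],
])

```text
time: 33.12
tool_pos: [0.5573, -0.0333, 0.0659]
ee_rot: [-3.142, 0.0, 1.34]
wrist_force: [-1.4, 0.5, 2.0]
width: 0.0094
```

>>> apply_moves([
  [[0,-0.3,0],[0,0,0],0],
  [[0,-0.9,0],[0,0,0],0],
  [[0,-1.5,0],[0,0,0],0],
  [[0,-2.1,0],[0,0,0],0],
  [[0,-2.7,0],[0,0,0],0],
  [[0,-3.3,0],[0,0,0],0],
  [[0,-3.9,0],[0,0,0],0],
  [[0,-4.5,0],[0,0,0],0],
  [[0,-5,0],[0,0,0],0],
  [[0,-5.3,0],[0,0,0],0],
])

```text
time: 33.95
tool_pos: [0.505, -0.021, 0.0658]
ee_rot: [-3.141, 0.0, 1.34]
wrist_force: [1.8, -0.5, 0.4]
width: 0.0089
```

>>> apply_moves([
  [[0,-0.1,0],[0,0,0],0],
  [[0,-0.2,0],[0,0,0],0],
  [[0,-0.3,0],[0,0,0],0],
  [[0,-0.4,0],[0,0,0],0],
  [[0,-0.4,0],[0,0,0],0],
  [[0,-0.4,0],[0,0,0],0],
  [[0,-0.4,0],[0,0,0],0],
  [[0,-0.4,0],[0,0,0],0],
  [[0,-0.4,0],[0,0,0],0],
  [[0,-0.4,0],[0,0,0],0],
])

```text
time: 34.78
tool_pos: [0.5019, -0.0202, 0.0658]
ee_rot: [-3.141, -0.0, 1.34]
wrist_force: [0.4, 0.5, 2.6]
width: 0.0089
```

```bash
python3 - <<'E'
from meas import *
show()
s=optics.snapshot("scene")[:,:,::-1]
cv2.imwrite("pics/z17.png",cv2.resize(s[140:240,270:370],None,fx=6,fy=6,interpolation=cv2.INTER_CUBIC))
E
```

```text
t 34.78 p [501.9 -20.2  65.8] rpy [-3.1414e+00 -1.0000e-04  1.3399e+00] F [0.38 0.52 2.58] w 8.9 q [-0.15  0.04  1.67  0.    1.43  0.08]
```

View pics/z17.png

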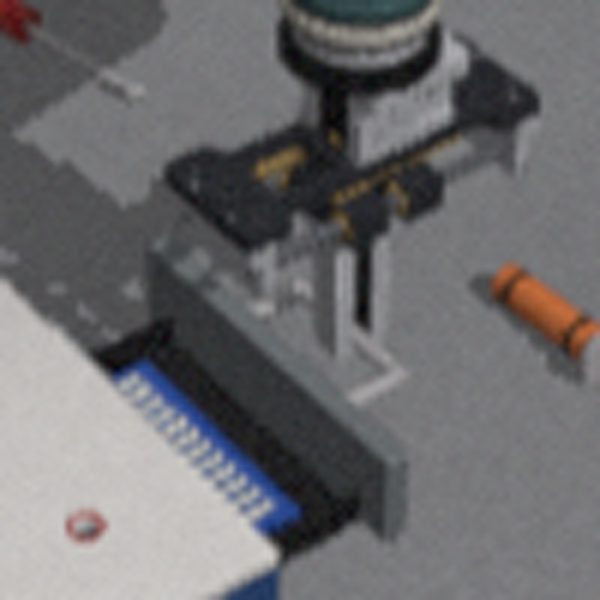

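>>> apply_moves([
  [[0,-0.05,0],[0,0,0],0],
  [[0,-0.1,0],[0,0,0],0],
  [[0,-0.15,0],[0,0,0],0],
  [[0,-0.2,0],[0,0,0],0],
  [[0,-0.25,0],[0,0,0],0],
  [[0,-0.3,0],[0,0,0],0],
  [[0,-0.3,0],[0,0,0],0],
  [[0,-0.3,0],[0,0,0],0],
  [[0,-0.3,0],[0,0,0],0],
  [[0,-0.3,0],[0,0,0],0],
])

```text
time: 35.67
tool_pos: [0.5005, -0.0199, 0.0659]
ee_rot: [3.138, -0.0, 1.34]
wrist_force: [6.2, 0.2, -0.6]
width: 0.009
```

>>> apply_moves([
  [[0,-0.05,0],[0,0,0],0],
  [[0,-0.1,0],[0,0,0],0],
  [[0,-0.15,0],[0,0,0],0],
  [[0,-0.2,0],[0,0,0],0],
  [[0,-0.2,0],[0,0,0],0],
  [[0,-0.2,0],[0,0,0],0],
  [[0,-0.2,0],[0,0,0],0],
  [[0,-0.2,0],[0,0,0],0],
  [[0,-0.2,0],[0,0,0],0],
  [[0,-0.2,0],[0,0,0],0],
])

```text
time: 36.5
tool_pos: [0.5005, -0.0199, 0.0659]
ee_rot: [3.134, -0.0, 1.34]
wrist_force: [11.3, -0.9, -3.6]
width: 0.0086
```

>>> apply_moves([
  [[0,0.15,0],[0,0,0],0],
  [[0,0.3,0],[0,0,0],0],
  [[0,0.3,0],[0,0,0],0],
  [[0,0.3,0],[0,0,0],0.36],
  [[0,0.3,0],[0,0,0],0.36],
  [[0,0.3,0],[0,0,0],0.36],
  [[0,0.3,0],[0,0,0],0.36],
  [[0,0.3,0],[0,0,0],0.36],
  [[0,0.3,0],[0,0,0],0.36],
  [[0,0.3,0],[0,0,0],0.36],
])

```text
time: 37.33
tool_pos: [0.4997, -0.0198, 0.0656]
ee_rot: [-3.141, 0.0, 1.34]
wrist_force: [0.2, 1.1, 0.1]
width: 0.0339
```

```bash
python3 - <<'E'
from meas import *
show()
s=optics.snapshot("scene")[:,:,::-1]
cv2.imwrite("pics/z18.png",cv2.resize(s[160:220,285:345],None,fx=10,fy=10,interpolation=cv2.INTER_CUBIC))
E
```

```text
t 37.33 p [499.7 -19.8  65.6] rpy [-3.1411e+00  2.0000e-04  1.3398e+00] F [0.21 1.06 0.12] w 33.9 q [-0.15  0.04  1.68 -0.    1.43  0.08]
```

View pics/z18.png

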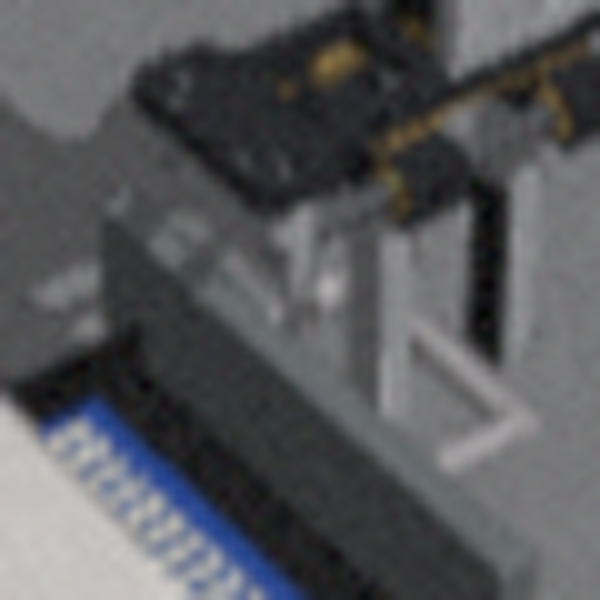

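Fingers are clear of the bar on both sides. I'll raise the arm.

>>> apply_moves([
  [[0,0,-0.5],[0,0,0],0.36],
  [[0,0,-1.5],[0,0,0],0.36],
  [[0,0,-3],[0,0,0],0.36],
  [[0,0,-5],[0,0,0],0.36],
  [[0,0,-7],[0,0,0],0.36],
  [[0,0,-9],[0,0,0],0.36],
  [[0,0,-12],[0,0,0],0.36],
  [[0,0,-15],[0,0,0],0.36],
  [[0,-5,-15],[0,0,0],0.36],
  [[0,-9,-15],[0,0,0],0.36],
])

```text
time: 38.22
tool_pos: [0.4204, -0.0011, 0.2186]
ee_rot: [3.138, -0.0, 1.339]
wrist_force: [-0.8, -0.1, 0.4]
width: 0.0342
```

>>> apply_moves([
  [[0,-3,0],[0,0,0],0.36],
  [[0,-6,0],[0,0,0],0.36],
  [[0,-6,0],[0,0,0],0.36],
  [[0,-6,0],[0,0,0],0.36],
  [[0,-6,0],[0,0,0],0.36],
  [[0,-6,0],[0,0,0],0.36],
  [[0,-6,0],[0,0,0],0.36],
  [[0,-6,0],[0,0,0],0.36],
  [[0,-6,0],[0,0,0],0.36],
  [[0,-6,0],[0,0,0],0.36],
])

```text
time: 39.05
tool_pos: [0.3607, 0.0129, 0.2154]
ee_rot: [-3.141, 0.0, 1.34]
wrist_force: [0.3, -0.2, -0.4]
width: 0.0339
```

```bash
python3 - <<'E'
from meas import *
show()
s=optics.snapshot("scene")[:,:,::-1];t=optics.snapshot("top")[:,:,::-1]
cv2.imwrite("pics/s19.png",s);cv2.imwrite("pics/t19.png",t)
cv2.imwrite("pics/z19.png",cv2.resize(s[165:265,280:450],None,fx=4.7,fy=4.7,interpolation=cv2.INTER_CUBIC))
cv2.imwrite("pics/z19t.png",cv2.resize(t[130:280,190:400],None,fx=3.8,fy=3.8,interpolation=cv2.INTER_CUBIC))
E
```

```text
t 39.05 p [360.7  12.9 215.4] rpy [-3.1407e+00  2.0000e-04  1.3396e+00] F [ 0.28 -0.25 -0.37] w 33.9 q [-0.12 -0.35  1.71 -0.    1.78  0.11]
```

View pics/z19.png

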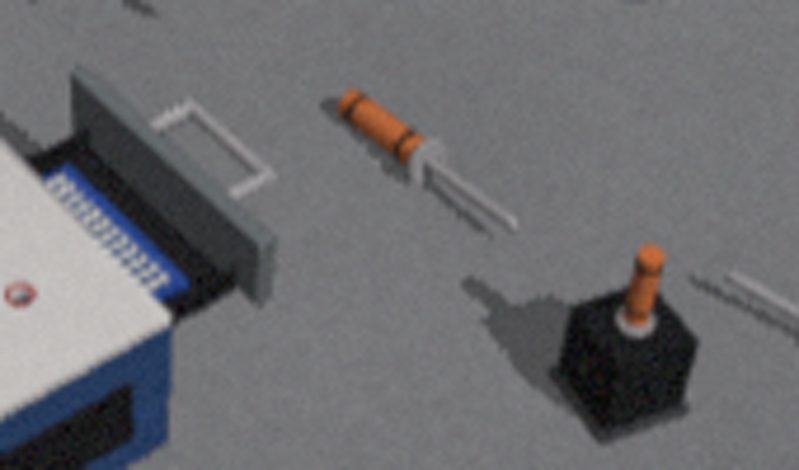

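View pics/z19t.png

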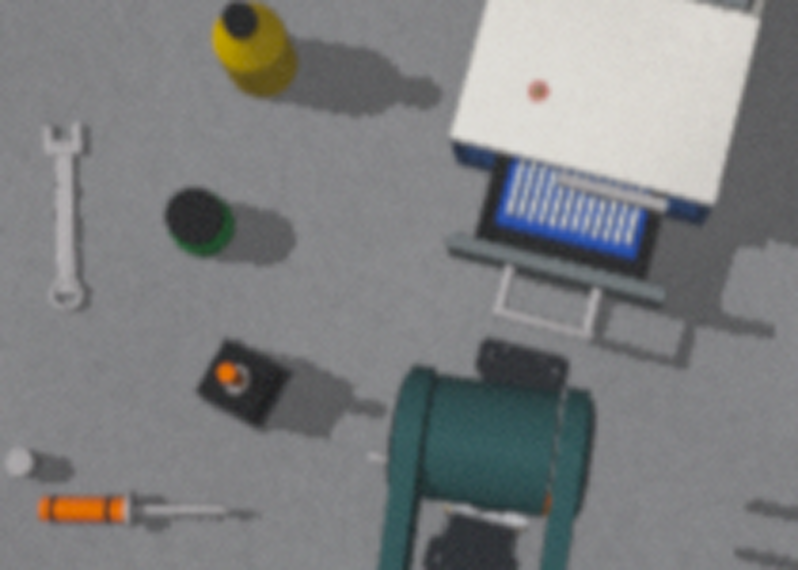

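View pics/s19.png

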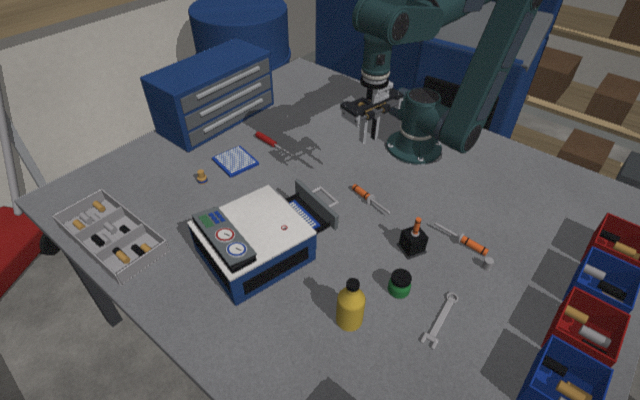

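```bash
python3 - <<'E'
from meas import *
print(tri(crop((190,105),4.7,(280,165)),crop((588,331),3.8,(190,130))),tri(crop((268,175),4.7,(280,165)),crop((499,309),3.8,(190,130))))
job.close_job()
E
```

```text
[ 0.49350583 -0.06004804  0.09499864] [0.51156311 0.01884393 0.09335582]
the job is handed in; nothing more can be done
```

The job is done and handed in at about 39 s of robot time. Every stage finished in the order asked.

- **Pin and catch:** I took the 120 mm pin from its stand and lowered it through the red-ringed hole. The catch was about 21 mm down. The tray popped out about 21 mm, with no force reading on the catch above about 9.2 N (readings came only at the end of each move).
- **Pin back home:** The collar and handle top match their starting pixels in the final picture.
- **Tray at its stop:** I pinched the handle and pulled until the tray stopped moving and the force rose to 11 N. The handle then triangulated at about (0.503, -0.021), which puts the tray about 78–80 mm out. The gripper is clear of everything.

**Disagreements and failures:**
- **First handle grasp missed:** The fingertips showed about 20 mm higher in the pictures than the tool frame gave, so the fingers closed on nothing. I went lower and the second grasp held.
- **Oversize decoy pins:** The two decoy pins, balanced on their tips at the start, were lying on the bench by the third second. The tool path was above them and the force readings showed no contact, so I think they fell on their own. I did not stand them back up.
- **Listed bystanders:** All look unmoved in the final pictures by eye. I compared pixel positions only for the socket.

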